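Take the pressing board out of the screw press and rack it to dry

TASK

Take the wooden board out of the small screw press on the counter and put it to dry: first wind the press's handwheel anticlockwise all the way up, then turn the swing tab aside so that it is clear of the board, and draw the board out over the front lip and lay it flat on the counter, letting go. Then take it again round its middle and lay it flat in the wire drying stand, down on both cross bars between the posts. Do not drop the board, leave the wheel up and the tab aside, and do not disturb the cezve, the sugar jar, the cup near the work or the wooden spoon.

Things in the scene. Friction and masses are not known exactly. Their poses are not given: they have to be found in the camera images.
- press: Fixed dark steel screw press, 240 mm long (its x), 150 mm wide. Origin on the counter under the middle of the board's place; -x points to the free front end, z up. The bed's top is 30 mm high. Its wide part spans x -35 to 130, y +-75 mm; in front of that is only a 44 mm wide tongue under the 60 mm wide board, so fingers can pass down both sides of the board's front 60 mm.
- bed (a point): Middle of the bed's top, 30 mm above the press's origin, axes as the press. Lips at x -109 and +109 mm (10 mm thick) rise 8 mm above the bed at the board's ends; side rails 10 mm high flank the board from x 15 to 100. Columns at x 80, y +-60 carry a crosshead (x 60 to 100, y +-75) at 102 to 126 mm above the counter, with a collar up to 134 mm. The spindle stands at x 80, y 0.
- wheel_centre (a point): Centre (half-way up) of the handwheel on top of the spindle: black fluted round rim 62 mm in diameter, 18 mm tall, axis vertical, steel hub and spokes; it can be gripped across the rim from above at any yaw. It rises with the stem as it is turned: about 157 mm above the counter at the lowest, 178 mm at the top.
- handwheel (a joint): Angle of the handwheel, rad: 0 is fully down, 3.2 the stop with the stem fully up; grows anticlockwise seen from above. Wheel, stem and foot rise 6.5 mm per rad. Turns with about 0.1 N m, stays where it is left. The stem's 40 mm round foot hangs 2 mm above the board's rear end at 0 and 23 mm above it at 3.2.
- tab (a joint): Angle of the steel swing tab, rad: 0 lies slantwise over the board and holds it down, 1.9 is the stop; grows clockwise seen from above, the free end passing over the front of the press. Turns with about 0.03 N m and stays where it is left. At 0.8 it just clears the board; at about 1.4 it points well out to the side and leaves room for fingers along the board's front end.
- tab_pin (a point): Centre of the upright round pin (16 mm diameter, from 65 to 89 mm above the counter) at the tab's free end, by which the tab is turned; 56 mm from the pivot. The flat tab itself is 14 mm wide, 72 mm long, 57 to 65 mm above the counter.
- tab_pivot (a point): Point on the tab's vertical pivot axis, at the height of the pin's centre; the pivot stands beside the board.
- board_centre (a point): Centre of the loose wooden board, 200 mm long (its x), 60 mm wide (its y), 24 mm thick (its z), about 0.2 kg. At the start it lies on the press's bed with its centre 42 mm above the counter, its x along the press's x.
- stand: Fixed steel wire drying stand, 230 mm long (its x), 100 mm wide. Origin on the counter under its middle. Cross bars at x +-78 mm, tops 30 mm high, carry the board. Posts 8 mm thick, 66 mm tall stand at x +-78, y +-39 (70 mm free between) and at x +-111, y 0 (214 mm free between): only the board's middle (60 mm either way) is free for fingers. One bar 8 mm high lies along x on the counter.
- stand_seat (a point): Middle of the stand at the height of the cross bars' tops (30 mm above the counter): where the middle of the board's underside goes, board lengthwise along the stand.
- cezve_centre (a point): Centre (half-way up) of the loose stainless steel cezve, 84 mm in diameter, 85 mm high; its dark handle reaches out along its +x to 156 mm from its axis, at 66 to 104 mm height. To be left alone.
- jar_centre (a point): Centre (half-way up) of the loose glass sugar jar with closed steel lid, 76 mm in diameter, 117 mm high over its knob. To be left alone.
- spoon_grip (a point): Handle point of the loose wooden spoon lying on the counter, 180 mm long, at most 40 mm wide and 25 mm high. To be left alone.
- spoon_tip (a point): Bowl-end tip of the same spoon.
- cup1_rim (a point): Centre of the mouth of the small white porcelain cup (60 mm diameter, mouth 59 mm above the counter, small side handle) standing on its 116 mm saucer, near the work. A second one stands farther off. To be left alone.
Not all that is in view belongs to the job. Leave any purple or turquoise look-alike of the part that bears board_centre alone.

How it is judged:
On the way, in this order (a step that is already met when the one before it is completed fails the run):
1. the handwheel is wound up (value of joint handwheel above 2.9 rad), for 0.1 s.
2. the tab is turned aside, clear of the board (value of joint tab above 0.75 rad), for 0.1 s.
3. the board lies flat on the counter, let go (height (world z) of board_centre below 0.017 m and angle between board_centre's own z axis and vertical below 0.08 rad and contact force between board and the fingers below 0.1 N), for 0.2 s.
At the end, for the whole second after the job is handed in: The board lies at rest, flat (within 0.06 rad) on both cross bars of the stand, between the posts: its centre within 12 mm along and 10 mm across of the stand's middle, its length along the stand within 0.12 rad; the handwheel is still up (beyond 2.7 rad) and the tab still aside (beyond 0.7 rad) (x of board_centre in the frame of stand between -0.012 and 0.012 m and y of board_centre in the frame of stand between -0.01 and 0.01 m and z of board_centre in the frame of stand between 0.038 and 0.046 m and angle between board_centre's own z axis and vertical below 0.06 rad and angle between the x axis of board_centre and the x axis of stand, either way round below 0.12 rad and linear speed of board below 0.02 m/s and value of joint handwheel above 2.7 rad and value of joint tab above 0.7 rad); the robot touches nothing.
It fails at once if a bystander is disturbed: the cezve, jar, near cup or spoon shifted by more than 20 mm (distance of any of cezve_centre, jar_centre, cup1_rim, spoon_grip, spoon_tip from where it was at the start of the episode above 0.02 m).
It fails at once if the board is dropped (falls free faster than 0.7 m/s, some 25 mm) (linear speed of board above 0.7 m/s and contact force between board and the fingers below 0.1 N).
It also fails if it takes over 72 s, if anything falls off the work surface, if the arm or the gripper's body presses on something with over 40 N, if the wrist force passes 120 N, or if a joint passes its speed limit or range.

ROBOT

A 6-joint arm with a two-finger parallel gripper is mounted at the origin on the work surface. World frame = base frame: x ahead of the robot, y to its left, z up, the work surface at z = 0. Lengths are in m, angles in rad, forces in N, time in s.
With the tool pointing down it reaches from about 0.375 to 0.975 m from the base axis. Payload 3.8 kg.
Tool frame: the origin (TCP) lies midway between the tips of the shut fingers; the grasp point (between the pads) lies 19 mm behind it; z points along the fingers, y is the direction in which the jaws open and shut (so a half turn about z gives the same grasp; the last joint's range is limited). The gripper opens to 85 mm and grips with 20 to 120 N. Pads are 22 mm wide; open, the fingers measure 114 mm over their backs; the gripper's body (76 mm by 85 mm) begins 54 mm behind the grasp point. The pads swing forward as they close: fully open they stand 13 mm farther back than shut.
Start: joints at [1.313, 0.264, 1.604, -0, 1.274, -0.037], TCP at [0.148, 0.659, 0.231] pointing down, gripper open.
Joint ranges: [-2.63, 2.63], [-0.94, 2.18], [0.31, 2.57], [-1.31, 4.45], [0, 2.66], [-2.55, 2.55]. Speed limits (rad/s): [2.57, 2.57, 3.14, 3.14, 3.14, 3.14].

INTERFACE

Orientations are given as a rotation vector (axis times angle).
In Python, from workcell import bot gives the robot as it stands.
- The arm moves only by the tool arm_command, never from a script. Its argument "targets" is text: rows parted by semicolons, each of 7 numbers parted by spaces: the shift along the tool's x, y, z in mm, then the turn, a rotation vector about the tool's x, y, z in degrees, then the opening, from 0 (shut) to 1 (fully open). A call has 1 to 10 rows; each row is the pose to reach, as a shift and turn from the pose commanded when the call began, along the tool's axes at that moment; what a row does not reach only later rows make up. A row lasts 1/12 s, in which the tool goes at most 41.7 mm and 7.16 degrees, less where a joint would pass 70% of its speed; a pose out of reach is approached as far as the arm can. A call with a gripper value outside its range is refused whole. The fingers move at their own pace and stop on an object; "newtons" is the grip in N (left out, the last holds). Time passes only in rows, so rows that repeat a pose let the fingers close. It gives the time, the measured TCP pose, the force and the opening at its end, in the units of the state.
- bot.read_state(): the state, without advancing time (a new reading comes with each control period).
- bot.read_camera(name): name is "scene" or "side" or "wrist"; returns (picture, depth): 384x512x3 uint8, blue, green, red; 384x512 float32, m along the optical axis (not along the pixel's ray), 0 where there is no reading.
- bot.camera_params(name): a dict with "fov_y" (degrees; the focal length in pixels is half the picture's height over the tangent of half this angle, whatever the lens; pixels are square), "cx", "cy" (the principal point, pixels), "xyz" and "rotation" of the camera in the world; the wrist camera has in their place "T_tool_cam" (4x4, takes a point from camera to tool coordinates, whose origin is the TCP and whose axes are the flange's). Camera axes: x right, y up, looking along -z (the intrinsics and any distortion apply to the point x, -y, -z); pixel columns grow to the right and rows downward; lengths in m; the calibration is good to about 2 mm. A picture is of the moment at which its call begins: read the wrist's pose just before it. camera_params takes no time and is no camera call.
- bot.finish_job(): hands the job in, once; it reports no verdict.
The state is a dict: "time": time; "q": joint angles; "joint_vel": joint speeds; "joint_torque": joint torques, N m; "tool_pos": TCP position; "tcp_rot": TCP orientation; "wrist_force": force on the tool from outside, world axes, zero at the start; "torque": the same for the moment, N m; "width": opening from 0.0 (shut) to 1.0 (fully open).
Only numpy, scipy, OpenCV 4.12 (cv2) and the standard library are available. Lean on these libraries where they do the work, as an engineer would, in place of code of your own. Each camera call takes 0.05 s, during which the arm holds its last target.

## Working session

There is one attempt and no reset: what is moved stays moved. The work goes in short steps, Python scripts to look and compute and a tool call to move; the robot and the scene stay as the last step left them, time stands still between calls to the robot, and variables do not carry over. Pictures are saved under pics/ and viewed, and the job is handed in when it is done.

Besides the shell and the picture viewer there is one more tool, called after "Emit:" in YAML: its name, and indented under it one key for each argument. arm_command: Moves the arm, as the interface text tells. Its arguments: {"type":"object","properties":{"targets":{"type":"string"},"newtons":{"type":"number"}},"required":["targets"]}

```bash
ls; mkdir -p pics; cat > h.py <<'E'
import numpy as np, cv2
from scipy.spatial.transform import Rotation as R
from workcell import bot
def snap(n,f):
    s=bot.read_state(); p=bot.camera_params(n); im,d=bot.read_camera(n)
    cv2.imwrite(f'pics/{f}.png',im)
    if n=='wrist':
        T=np.eye(4);T[:3,:3]=R.from_rotvec(s['tcp_rot']).as_matrix();T[:3,3]=s['tool_pos'];M=T@np.array(p['T_tool_cam'])
    else:
        M=np.eye(4);r=np.array(p['rotation']);M[:3,:3]=r if r.shape==(3,3) else R.from_rotvec(r).as_matrix();M[:3,3]=p['xyz']
    np.savez(f'pics/{f}.npz',im=im,d=d,M=M,c=[p['fov_y'],p['cx'],p['cy']])
    return p
class V:
    def __init__(s,f):
        z=np.load(f'pics/{f}.npz');s.im=z['im'];s.d=z['d'];s.M=z['M'];fov,s.cx,s.cy=z['c'];s.f=192/np.tan(np.radians(fov)/2)
    def px(s,u,v,z=None):
        ray=np.array([(u-s.cx)/s.f,-(v-s.cy)/s.f,-1.])
        if z is None:
            w=s.d[int(v)-1:int(v)+2,int(u)-1:int(u)+2];w=w[w>0];k=np.median(w) if len(w) else np.nan
        else:
            k=(z-s.M[2,3])/(s.M[:3,:3]@ray)[2]
        return s.M[:3,:3]@(ray*k)+s.M[:3,3]
    def proj(s,P):
        c=s.M[:3,:3].T@(np.asarray(P)-s.M[:3,3]);return s.cx+s.f*c[0]/-c[2],s.cy-s.f*c[1]/-c[2]
    def cloud(s):
        v,u=np.mgrid[:384,:512];k=s.d
        P=np.stack([(u-s.cx)/s.f*k,-(v-s.cy)/s.f*k,-k],-1)@s.M[:3,:3].T+s.M[:3,3]
        P[k<=0]=np.nan;return P
E
python3 - <<'E'
from h import *
for n in ['scene','side','wrist']: print(snap(n,n+'0'))
print(bot.read_state())
a=[cv2.imread(f'pics/{n}0.png') for n in ['scene','side','wrist']]
E
```

```text
pics
{'fov_y': 47.9762306296554, 'cx': 260.7768819146628, 'cy': 184.46138367262216, 'xyz': array([1.03413061, 0.67693152, 1.02438777]), 'rotation': array([0.28998728, 0.92220853, 2.33902702])}
{'fov_y': 55.315275980477544, 'cx': 252.79751843317015, 'cy': 190.30003753615745, 'xyz': array([ 0.44941504, -0.92735733,  1.06920809]), 'rotation': array([ 0.78088877, -0.03712729, -0.10371683])}
{'fov_y': 70.80642156969066, 'cx': 254.7722123837267, 'cy': 191.80900760346728, 'T_tool_cam': array([[ 4.49979411e-04,  9.44840888e-01,  3.27529378e-01,
         8.45987945e-02],
       [ 9.99999818e-01, -2.93317503e-04, -5.27711317e-04,
        -1.28329828e-03],
       [-4.02533130e-04,  3.27529556e-01, -9.44840848e-01,
        -1.42780282e-01],
       [ 0.00000000e+00,  0.00000000e+00,  0.00000000e+00,
         1.00000000e+00]])}
{'time': 0.15, 'q': array([ 1.31307640e+00,  2.64591065e-01,  1.60505797e+00,  1.95184925e-05,
        1.27372471e+00, -3.68895685e-02]), 'joint_vel': array([ 0.00156325, -0.00227821, -0.00498042, -0.00337102,  0.00055787,
        0.00062217]), 'joint_torque': array([ 9.60000325e-04, -5.15890503e+01, -3.67965424e+01, -2.31672284e-04,
        7.86914810e-03, -4.86355293e-05]), 'tool_pos': array([0.14769442, 0.65805651, 0.23024191]), 'tcp_rot': array([-3.46153084e-01, -3.12218135e+00,  2.76289472e-03]), 'wrist_force': array([-0.00404128, -0.29190701,  0.07860214]), 'torque': array([ 0.02578281,  0.03993963, -0.01792206]), 'width': 1.0026965900935443}
```

View pics/scene0.png

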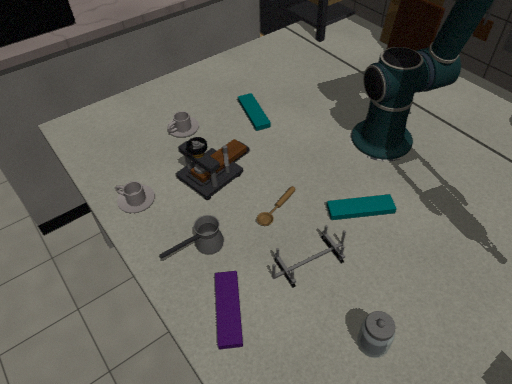

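View pics/side0.png

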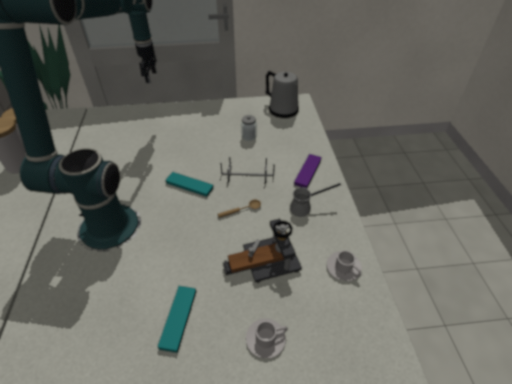

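View pics/wrist0.png

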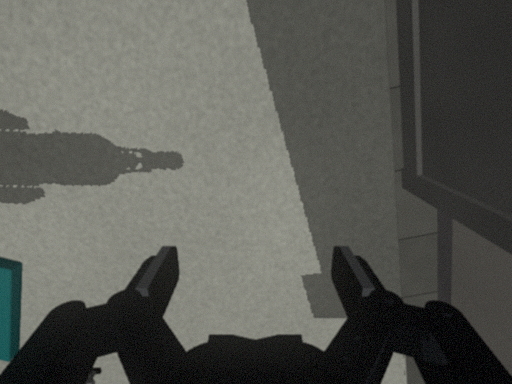

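```bash
python3 - <<'E'
from h import *
a=cv2.imread('pics/scene0.png');b=cv2.imread('pics/side0.png')
cv2.imwrite('pics/s0c.png',cv2.resize(a[120:220,160:280],None,fx=6,fy=6,interpolation=cv2.INTER_CUBIC)[:600])
cv2.imwrite('pics/d0c.png',cv2.resize(b[205:295,210:320],None,fx=6.5,fy=6.5,interpolation=cv2.INTER_CUBIC)[:600])
cv2.imwrite('pics/s0d.png',cv2.resize(a[210:300,250:370],None,fx=6,fy=6,interpolation=cv2.INTER_CUBIC))
E
```

```text
(no output)
```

View pics/s0c.png

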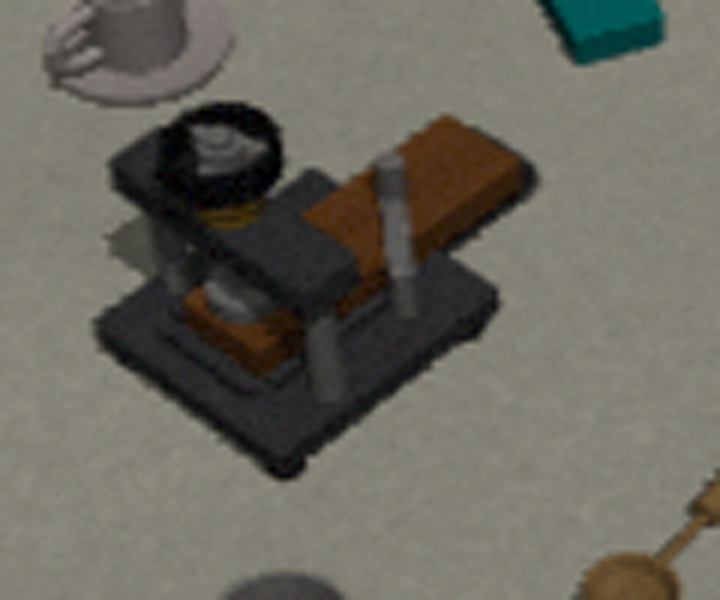

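View pics/d0c.png

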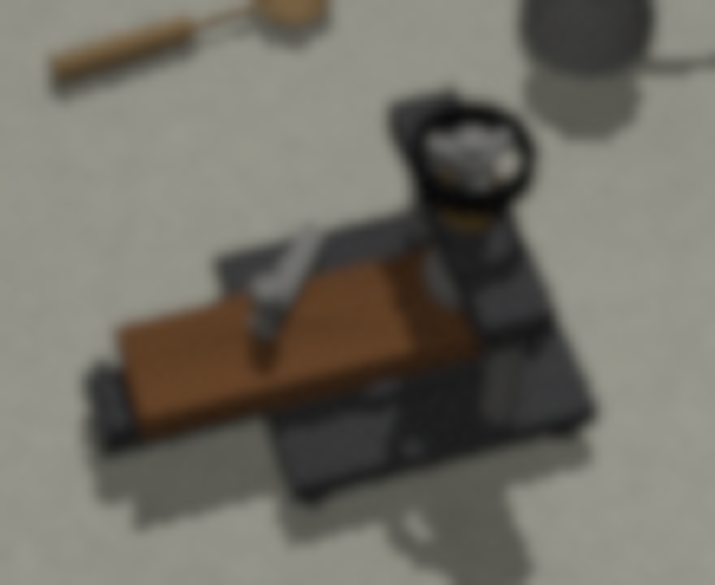

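View pics/s0d.png

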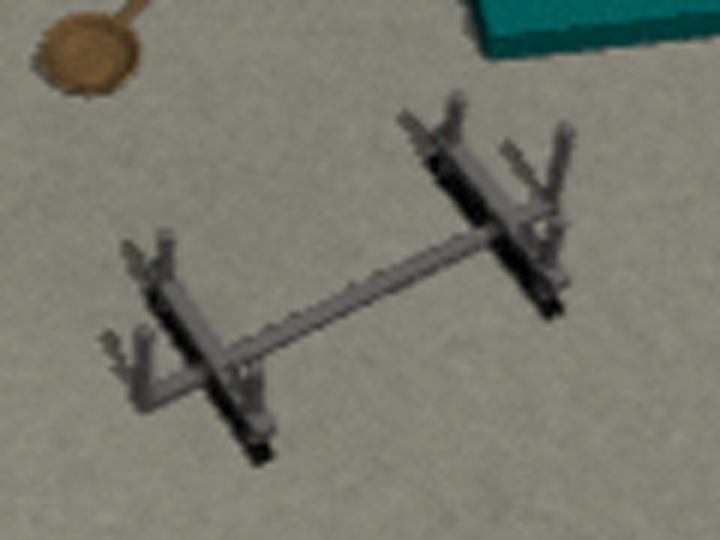

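```bash
python3 - <<'E'
from h import *
np.set_printoptions(precision=4,suppress=True)
s=V('scene0');d=V('side0')
c=lambda x,y:(x/6+160-.42,y/6+120-.42)
e=lambda x,y:(x/6.5+210-.42,y/6.5+205-.42)
g=lambda x,y:(x/6+250-.42,y/6+210-.42)
for n,q,z in [('bF1',c(445,114),.054),('bF2',c(523,161),.054),('bR1',c(185,297),.054),('bR2',c(260,348),.054),('wheel',c(222,150),.166),('pin',c(390,158),.089)]: print(n,s.px(*q,z))
for n,q,z in [('bF1',e(120,328),.054),('bF2',e(138,432),.054),('wheel',e(475,150),.166),('pin',e(265,290),.089)]: print(n,d.px(*q,z))
for n,q,z in [('post -1',g(145,335),.066),('post+1',g(567,132),.066),('l1',g(165,240),.066),('l2',g(255,365),.066),('r1',g(457,100),.066),('r2',g(555,220),.066),('barLend',g(148,402),.008)]:print(n,s.px(*q,z))
for n,u,v in [('cezve',207,222),('jar',378,320),('spoonb',264,219),('spoong',291,190),('cup',133,187),('cup2',182,118),('purp',228,310),('t1',361,207),('t2',254,111)]: print(n,s.px(u,v))
E
```

```text
bF1 [ 0.4472 -0.2713  0.054 ]
bF2 [ 0.4358 -0.2119  0.054 ]
bR1 [ 0.6392 -0.2367  0.054 ]
bR2 [ 0.6278 -0.1803  0.054 ]
wheel [ 0.6172 -0.2084  0.166 ]
pin [ 0.512  -0.2262  0.089 ]
bF1 [ 0.438  -0.2175  0.054 ]
bF2 [ 0.4431 -0.2799  0.054 ]
wheel [ 0.6166 -0.2115  0.166 ]
pin [ 0.5118 -0.2272  0.089 ]
post -1 [0.6559 0.2098 0.066 ]
post+1 [0.4373 0.2438 0.066 ]
l1 [0.6186 0.1771 0.066 ]
l2 [0.6282 0.2501 0.066 ]
r1 [0.4642 0.1997 0.066 ]
r2 [0.4757 0.2751 0.066 ]
barLend [0.6535 0.2095 0.008 ]
cezve [ 0.7142 -0.0193  0.0613]
jar [0.5793 0.4846 0.1128]
spoonb [0.5526 0.0333 0.0009]
spoong [0.4236 0.0047 0.0176]
cup [ 0.8137 -0.2985  0.0344]
cup2 [ 0.5162 -0.508   0.029 ]
purp [0.809  0.2195 0.0223]
t1 [0.3068 0.1908 0.0241]
t2 [ 0.281  -0.3805  0.0251]
```

```bash
cat > plan.py <<'E'
from h import *
import sys
# usage: plan x y z yawdeg(tool x)
def plan(x,y,z,yaw):
    s=bot.read_state();Rm=R.from_rotvec(s['tcp_rot']);
    a=np.radians(yaw);X=np.array([np.cos(a),np.sin(a),0]);Z=np.array([0,0,-1.]);T=np.stack([X,np.cross(Z,X),Z],1)
    sh=Rm.as_matrix().T@(np.array([x,y,z])-s['tool_pos'])*1e3
    rv=(Rm.inv()*R.from_matrix(T)).as_rotvec(degrees=True)
    X0=Rm.as_matrix()[:,0];print('t%.2f'%s['time'],'pos',s['tool_pos'].round(4),'yaw %.1f'%np.degrees(np.arctan2(X0[1],X0[0])),'q',s['q'].round(2),'w %.3f'%s['width'],'F',s['wrist_force'].round(1),'M',s['torque'].round(2))
    print('shift',sh.round(1),'turn',rv.round(1))
if __name__=='__main__': plan(*map(float,sys.argv[1:]))
E
python3 plan.py .56 -.22 .30 -21;python3 plan.py .56 -.22 .30 97
```

```text
t0.15 pos [0.1477 0.6581 0.2302] yaw 167.3 q [ 1.31  0.26  1.61  0.    1.27 -0.04] w 1.003 F [-0.  -0.3  0.1] M [ 0.03  0.04 -0.02]
shift [-594.6 -766.5  -68.4] turn [  -0.    -0.2 -171.7]
t0.15 pos [0.1477 0.6581 0.2302] yaw 167.3 q [ 1.31  0.26  1.61  0.    1.27 -0.04] w 1.003 F [-0.  -0.3  0.1] M [ 0.03  0.04 -0.02]
shift [-594.6 -766.5  -68.4] turn [-0.1  0.1 70.3]
```

Emit:
arm_command:
  targets: "-12 -15 -8 0 0 5 1;-34 -44 -16 0 0 12 1;-58 -75 -24 0 0 19 1;-83 -107 -32 0 0 26 1;-107 -138 -40 0 0 33 1;-132 -170 -48 0 0 40 1;-156 -201 -56 0 0 47 1;-181 -233 -62 0 0 54 1;-205 -264 -68 0 0 61 1;-230 -296 -70 0 0 68 1"

```text
time: 0.98
tool_pos: [0.3078, 0.3179, 0.3022]
tcp_rot: [2.039, 2.389, 0.003]
wrist_force: [0.9, -0.1, -0.4]
width: 0.995
```

```bash
python3 plan.py .56 -.22 .30 -21;python3 plan.py .56 -.22 .30 29
```

```text
t0.98 pos [0.3078 0.3179 0.3022] yaw 99.0 q [ 0.75 -0.23  1.98 -0.    1.39  0.59] w 0.995 F [ 0.9 -0.1 -0.4] M [-0.03 -0.    0.  ]
shift [-570.9  164.5    1.9] turn [-0.0e+00 -1.0e-01  1.2e+02]
t0.98 pos [0.3078 0.3179 0.3022] yaw 99.0 q [ 0.75 -0.23  1.98 -0.    1.39  0.59] w 0.995 F [ 0.9 -0.1 -0.4] M [-0.03 -0.    0.  ]
shift [-570.9  164.5    1.9] turn [ 0.  -0.1 70. ]
```

Emit:
arm_command:
  targets: "-34 10 0 0 0 7 1;-68 20 0 0 0 14 1;-102 30 0 0 0 21 1;-137 40 0 0 0 28 1;-171 49 0 0 0 35 1;-205 59 0 0 0 42 1;-240 69 0 0 0 49 1;-274 79 0 0 0 56 1;-308 89 0 0 0 63 1;-343 99 0 0 0 70 1"

```text
time: 1.82
tool_pos: [0.461, -0.0047, 0.3012]
tcp_rot: [-3.041, -0.786, -0.0]
wrist_force: [0.7, 0.8, -0.5]
width: 1.002
```

```bash
python3 plan.py .56 -.22 .30 -21
```

```text
t1.82 pos [ 0.461  -0.0047  0.3012] yaw 29.0 q [-0.06 -0.19  1.94  0.    1.39  1.  ] w 1.002 F [ 0.7  0.8 -0.5] M [-0.01 -0.    0.01]
shift [-17.7 236.4   1.1] turn [-0. -0. 50.]
```

Emit:
arm_command:
  targets: "-2 30 0 0 0 6 1;-5 62 0 0 0 12 1;-7 94 0 0 0 19 1;-9 126 0 0 0 26 1;-12 158 0 0 0 33 1;-14 190 0 0 0 40 1;-17 220 0 0 0 46 1;-18 236 0 0 0 50 1;-18 236 0 0 0 50 1"

```text
time: 2.57
tool_pos: [0.5614, -0.2206, 0.3002]
tcp_rot: [3.088, -0.571, -0.001]
wrist_force: [0.7, 0.8, 0.1]
width: 1.002
```

```bash
python3 - <<'E'
from h import *
snap('wrist','w1')
cv2.imwrite('pics/w1b.png',cv2.resize(cv2.imread('pics/w1.png'),(800,600),interpolation=cv2.INTER_CUBIC))
E
python3 plan.py .616 -.211 .20 -21
```

```text
t2.62 pos [ 0.5607 -0.2187  0.3003] yaw -20.7 q [-0.41  0.09  1.68  0.    1.37  1.52] w 0.998 F [ 0.2  0.2 -0.2] M [0.03 0.04 0.  ]
shift [ 49.1 -26.8 100.2] turn [-0.   0.1  0.3]
```

View pics/w1b.png

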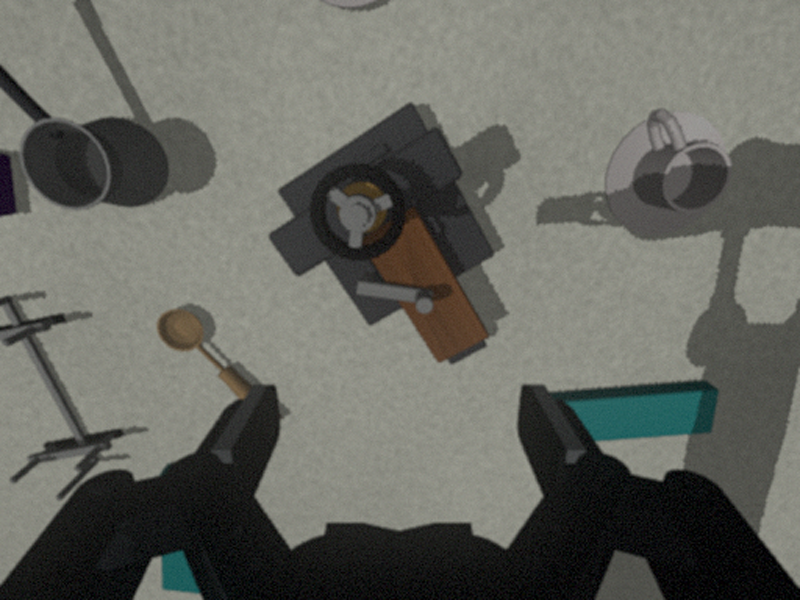

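```bash
python3 - <<'E'
from h import *
np.set_printoptions(precision=4,suppress=True)
w=V('w1');P=w.cloud();k=1.5625
m=np.zeros((384,512),bool);m[95:175,190:265]=1
z=P[...,2];q=P[m&(z>.15)&(z<.2)];print(len(q),np.percentile(q[:,2],[5,25,50,75,95]))
top=q[q[:,2]>np.percentile(q[:,2],50)-.003]
(c,r)=cv2.minEnclosingCircle(top[:,:2].astype(np.float32));print('wheel circ',c,r)
# board: brown mask
hsv=cv2.cvtColor(w.im,cv2.COLOR_BGR2HSV);
b=(w.im[...,2].astype(int)-w.im[...,0]>30)&(z>.045)&(z<.062)
b[:, :230]=0;b[240:]=0
pts=P[b];print('board',len(pts),np.median(pts[:,2]));print(cv2.minAreaRect(pts[:,:2].astype(np.float32)))
print('pin',w.px(424/k-.2,297/k-.2,.089),w.px(424/k,297/k))
print('wheel by px',w.px(358/k-.2,211/k-.2,.166))
for n,u,v in [('F1',440,361),('F2',489,333),('R1',373,262),('piv',362,289)]: print(n,w.px(u/k-.2,v/k-.2,.054 if n!='piv' else .065))
E
```

```text
2220 [0.1597 0.1667 0.1679 0.1687 0.1731]
wheel circ (0.6155906915664673, -0.21393470466136932) 0.0310397669672966
board 2689 0.05408887450090388
((0.5126541256904602, -0.23329737782478333), (0.14727522432804108, 0.0588916577398777), 10.454279899597168)
pin [ 0.5196 -0.2304  0.089 ] [ 0.5187 -0.2304  0.0875]
wheel by px [ 0.6166 -0.2151  0.166 ]
F1 [ 0.4363 -0.2201  0.054 ]
F2 [ 0.4484 -0.2762  0.054 ]
R1 [ 0.5578 -0.195   0.054 ]
piv [ 0.5397 -0.1772  0.065 ]
```

```bash
python3 plan.py .616 -.2135 .132 -22
```

```text
t2.62 pos [ 0.5607 -0.2187  0.3003] yaw -20.7 q [-0.41  0.09  1.68  0.    1.37  1.52] w 0.998 F [ 0.2  0.2 -0.2] M [0.03 0.04 0.  ]
shift [ 50.1 -24.4 168.2] turn [-0.   0.1  1.3]
```

Emit:
arm_command:
  targets: "20 -10 20 0 0 0 1;45 -22 50 0 0 1 1;50 -24.5 80 0 0 1 1;50 -24.5 105 0 0 1 1;50 -24.5 125 0 0 1 1;50 -24.5 140 0 0 1 1;50 -24.5 140 0 0 1 1"

```text
time: 3.2
tool_pos: [0.6128, -0.2094, 0.1564]
tcp_rot: [-3.084, 0.585, 0.014]
wrist_force: [-0.1, 0.8, -0.2]
width: 1.001
```

```bash
python3 plan.py .616 -.2135 .132 -22
```

```text
t3.20 pos [ 0.6128 -0.2094  0.1564] yaw -21.5 q [-0.37  0.27  1.74  0.    1.14  1.58] w 1.001 F [-0.1  0.8 -0.2] M [-0.02  0.    0.05]
shift [ 4.6  2.6 24.4] turn [-0.   0.5  0.5]
```

Emit:
arm_command:
  targets: "2 1 2 0 0 0.5 1;2 1 10 0 0 0.5 1;2 1 18 0 0 0.5 1;2 1 26 0 0 0.5 1;2 1 26 0 0 0.5 1;2 1 26 0 0 0.5 1"

```text
time: 3.7
tool_pos: [0.6172, -0.2136, 0.1346]
tcp_rot: [-3.083, 0.603, 0.002]
wrist_force: [0.2, 0.3, -0.6]
width: 1.002
```

```bash
python3 plan.py .616 -.2135 .132 -22; python3 - <<'E'
from h import *
snap('wrist','w2')
E
```

```text
t3.70 pos [ 0.6172 -0.2136  0.1346] yaw -22.1 q [-0.37  0.3   1.75  0.    1.1   1.59] w 1.002 F [ 0.2  0.3 -0.6] M [0.01 0.01 0.04]
shift [-1.1  0.3  2.6] turn [-0.   0.1 -0.1]
```

View pics/w2.png

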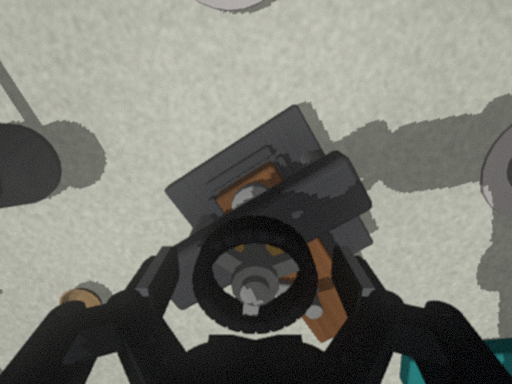

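Emit:
arm_command:
  targets: "0 0 1 0 0 0 0.6;0 0 1 0 0 0 0.6;0 0 1 0 0 0 0.6;0 0 1 0 0 0 0.6;0 0 1 0 0 0 0.6"
  newtons: 40

```text
time: 4.17
tool_pos: [0.6181, -0.2139, 0.135]
tcp_rot: [3.083, -0.604, 0.001]
wrist_force: [-0.8, 0.0, 2.5]
width: 0.713
```

```bash
python3 plan.py .616 -.2135 .132 -22
```

```text
t4.17 pos [ 0.6181 -0.2139  0.135 ] yaw -22.2 q [-0.37  0.3   1.75  0.    1.1   1.59] w 0.713 F [-0.8  0.   2.5] M [ 0.16  0.15 -0.1 ]
shift [-2.1  0.4  3. ] turn [-0.  -0.1 -0.2]
```

Emit:
arm_command:
  targets: "0 0 0 0 0 -4 0.6;0 0 -1 0 0 -10 0.6;0 0 -1.8 0 0 -17 0.6;0 0 -2.6 0 0 -24 0.6;0 0 -3.4 0 0 -31 0.6;0 0 -4.2 0 0 -38 0.6;0 0 -5 0 0 -45 0.6;0 0 -5.8 0 0 -52 0.6;0 0 -6.6 0 0 -59 0.6;0 0 -7.4 0 0 -66 0.6"

```text
time: 5.0
tool_pos: [0.6175, -0.2112, 0.1425]
tcp_rot: [-2.907, -1.179, -0.001]
wrist_force: [-2.4, 9.5, 7.6]
width: 0.713
```

```bash
python3 plan.py .616 -.2135 .142 50; python3 - <<'E'
from h import *
snap('wrist','w3')
E
```

```text
t5.00 pos [ 0.6175 -0.2112  0.1425] yaw 44.2 q [-0.37  0.29  1.74  0.    1.11  0.43] w 0.713 F [-2.4  9.5  7.6] M [ 1.21  0.44 -0.28]
shift [-2.7  0.7  0.5] turn [-0.2 -0.1 -5.8]
```

View pics/w3.png

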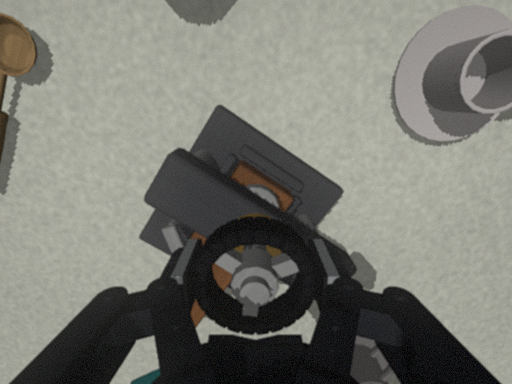

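Emit:
arm_command:
  targets: "1 -1 -0.7 0 0 -7 0.6;1.4 -1.4 -1.5 0 0 -14 0.6;1.4 -1.4 -2.3 0 0 -21 0.6;1.4 -1.4 -3.1 0 0 -28 0.6;1.4 -1.4 -3.9 0 0 -35 0.6;1.4 -1.4 -4.7 0 0 -42 0.6;1.4 -1.4 -5.5 0 0 -49 0.6;1.4 -1.4 -6.3 0 0 -56 0.6;1.4 -1.4 -7.1 0 0 -63 0.6;1.4 -1.4 -7.9 0 0 -70 0.6"

```text
time: 5.88
tool_pos: [0.6145, -0.2104, 0.1504]
tcp_rot: [-1.703, -2.631, 0.002]
wrist_force: [-13.3, 4.2, 10.4]
width: 0.718
```

```bash
python3 plan.py .616 -.2135 .142 120
```

```text
t5.88 pos [ 0.6145 -0.2104  0.1504] yaw 114.2 q [-0.37  0.28  1.74  0.    1.13 -0.79] w 0.718 F [-13.3   4.2  10.4] M [ 0.68  1.67 -0.27]
shift [-3.5  0.2  8.4] turn [-0.3 -0.3 -5.8]
```

Emit:
arm_command:
  targets: "0.4 -1 -1.2 0 0 -7 0.6;0.8 -1.8 -2.3 0 0 -14 0.6;0.8 -1.8 -3.2 0 0 -21 0.6;0.8 -1.8 -4 0 0 -28 0.6;0.8 -1.8 -4.8 0 0 -35 0.6;0.8 -1.8 -5.6 0 0 -42 0.6;0.8 -1.8 -6 0 0 -46 0.6;0.8 -1.8 -6 0 0 -46 0.6"

```text
time: 6.55
tool_pos: [0.6139, -0.2123, 0.1539]
tcp_rot: [-0.551, -3.089, -0.0]
wrist_force: [-3.4, -2.8, -4.8]
width: 0.708
```

```bash
python3 plan.py .616 -.2135 .142 160; python3 - <<'E'
from h import *
snap('wrist','w4')
E
```

```text
t6.55 pos [ 0.6139 -0.2123  0.1539] yaw 159.8 q [-0.37  0.27  1.74 -0.    1.13 -1.59] w 0.708 F [-3.4 -2.8 -4.8] M [-0.36  0.43 -0.94]
shift [-2.5 -0.4 11.8] turn [-0.  -0.2 -0.2]
```

View pics/w4.png

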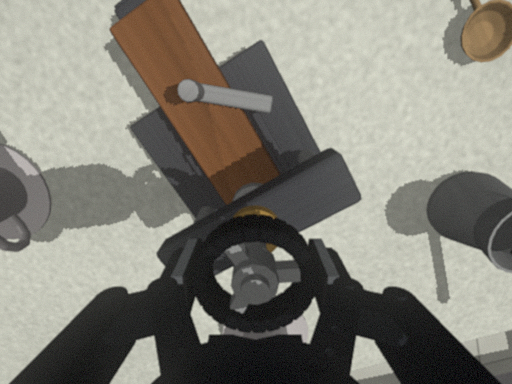

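Emit:
arm_command:
  targets: "0 0 0 0 0 -45 1;0 0 0 0 0 0 1;0 0 0 0 0 0 1;0 0 0 0 0 0 1;0 0 -10 0 0 0 1;0 0 -35 0 0 0 1;0 0 -65 0 0 0 1;0 0 -80 0 0 0 1"

```text
time: 7.27
tool_pos: [0.6175, -0.2123, 0.2404]
tcp_rot: [0.546, 3.088, -0.002]
wrist_force: [1.1, -0.7, 0.4]
width: 0.997
```

```bash
python3 plan.py .519 -.2305 .2 69; python3 - <<'E'
from h import *
snap('wrist','w5')
w=V('w5');P=w.cloud();z=P[...,2]
m=(z>.15)&(z<.21);m[340:]=0;q=P[m];print(np.percentile(q[:,2],[5,50,95]),len(q))
E
```

```text
t7.27 pos [ 0.6175 -0.2123  0.2404] yaw 159.9 q [-0.37  0.21  1.65 -0.    1.27 -1.59] w 0.997 F [ 1.1 -0.7  0.4] M [-0.06 -0.07  0.01]
shift [ 86.4 -50.9  39.9] turn [ 0.2  0.2 90.9]
[0.17386436 0.18611431 0.1913496 ] 3885
```

View pics/w5.png

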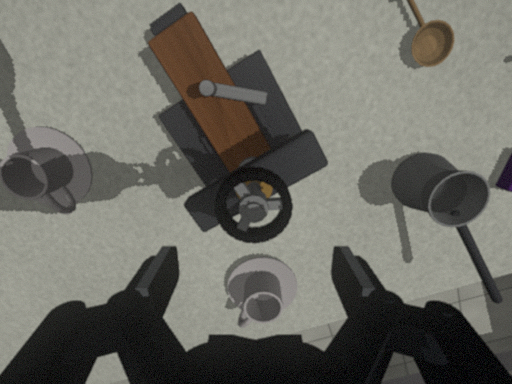

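```bash
python3 - <<'E'
from h import *
for f,c,r in [('w1',(228,135),32),('w5',(253,204),38)]:
    w=V(f);P=w.cloud();m=np.zeros((384,512),np.uint8);cv2.circle(m,c,r,1,-1)
    dark=(w.im.max(-1)<35)&(m>0)&(P[...,2]>.13);q=P[dark];h=np.histogram(q[:,2],bins=np.arange(.14,.2,.002));print(h[0],[round(x,3) for x in h[1]])
w=V('w5');print(w.px(206,87,.089),w.px(206,87))
print('pivot end',w.px(264,97,.065))
E
```

```text
[  0   0   0   0   0   0   3   8  16  21  21  23  33 396 548   6   0   0
   0   0   0   0   0   0   0   0   0   0   0] [np.float64(0.14), np.float64(0.142), np.float64(0.144), np.float64(0.146), np.float64(0.148), np.float64(0.15), np.float64(0.152), np.float64(0.154), np.float64(0.156), np.float64(0.158), np.float64(0.16), np.float64(0.162), np.float64(0.164), np.float64(0.166), np.float64(0.168), np.float64(0.17), np.float64(0.172), np.float64(0.174), np.float64(0.176), np.float64(0.178), np.float64(0.18), np.float64(0.182), np.float64(0.184), np.float64(0.186), np.float64(0.188), np.float64(0.19), np.float64(0.192), np.float64(0.194), np.float64(0.196), np.float64(0.198)]
[  0   0   0   0   0   0   0   0   0   0   0   0   0   0   0   8  29  68
  76  78  88  88 307 855  15   0   0   0   0] [np.float64(0.14), np.float64(0.142), np.float64(0.144), np.float64(0.146), np.float64(0.148), np.float64(0.15), np.float64(0.152), np.float64(0.154), np.float64(0.156), np.float64(0.158), np.float64(0.16), np.float64(0.162), np.float64(0.164), np.float64(0.166), np.float64(0.168), np.float64(0.17), np.float64(0.172), np.float64(0.174), np.float64(0.176), np.float64(0.178), np.float64(0.18), np.float64(0.182), np.float64(0.184), np.float64(0.186), np.float64(0.188), np.float64(0.19), np.float64(0.192), np.float64(0.194), np.float64(0.196), np.float64(0.198)]
[ 0.5114965  -0.22746804  0.089     ] [ 0.51150438 -0.22745467  0.08909067]
pivot end [ 0.54097795 -0.17467637  0.065     ]
```

Emit:
arm_command:
  targets: "10 -6 2 0 0 7 1;22 -13 4 0 0 14 1;34 -20 6 0 0 21 0.8;46 -27 8 0 0 28 0.7;58 -34 10 0 0 35 0.6;70 -41 14 0 0 42 0.6;80 -47 18 0 0 49 0.6;86 -51 22 0 0 56 0.6;86 -51 25 0 0 63 0.6;86 -51 30 0 0 70 0.6"

```text
time: 8.15
tool_pos: [0.5174, -0.2303, 0.2063]
tcp_rot: [2.229, 2.211, 0.001]
wrist_force: [0.2, 0.2, -0.4]
width: 0.603
```

Emit:
arm_command:
  targets: "0 0 0 0 0 7 0.6;0 0 0 0 0 14 0.6;0 0 0 0 0 21 0.6;0 0 0 0 0 21 0.6;0 0 0 0 0 21 0.6"

```text
time: 8.57
tool_pos: [0.5176, -0.2301, 0.2059]
tcp_rot: [2.587, 1.781, 0.0]
wrist_force: [1.1, 0.9, -0.1]
width: 0.599
```

```bash
python3 plan.py .514 -.2285 .07 69; python3 - <<'E'
from h import *
snap('wrist','w6')
cv2.imwrite('pics/w6b.png',cv2.resize(cv2.imread('pics/w6.png'),(800,600),interpolation=cv2.INTER_CUBIC))
E
```

```text
t8.57 pos [ 0.5176 -0.2301  0.2059] yaw 69.1 q [-0.46  0.08  1.87  0.    1.2  -0.1 ] w 0.599 F [ 1.1  0.9 -0.1] M [-0.   -0.01  0.02]
shift [  0.2  -4.  135.9] turn [0.  0.  0.1]
```

View pics/w6b.png

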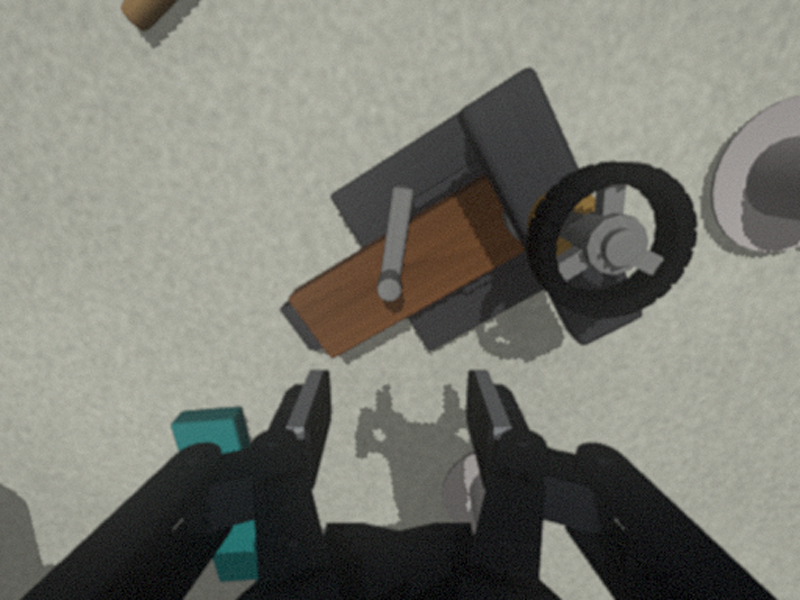

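```bash
python3 - <<'E'
from h import *
np.set_printoptions(precision=4,suppress=True)
w=V('w6');P=w.cloud();z=P[...,2];k=1.5625
print(w.px(390/k-.2,288/k-.2,.089),w.px(390/k,288/k)); print('pivend',w.px(402/k,188/k,.065))
m=(z>.084)&(z<.093);m[:170]=0;m[200:]=0;m[:,:235]=0;m[:,265:]=0;print(m.sum(),P[m].mean(0))
b=(w.im[...,2].astype(int)-w.im[...,0]>25)&(z>.048)&(z<.06);b[235:]=0
q=P[b];print(len(q),cv2.minAreaRect(q[:,:2].astype(np.float32)),np.median(q[:,2]))
w=V('w1');P=w.cloud();z=P[...,2];m=(z>.084)&(z<.093);m[:175]=0;m[200:]=0;m[:,:255]=0;m[:,285:]=0;print(m.sum(),P[m].mean(0))
E
```

```text
[ 0.5134 -0.2268  0.089 ] [ 0.5135 -0.227   0.0892]
pivend [ 0.5424 -0.1731  0.065 ]
186 [ 0.5122 -0.2264  0.0886]
6688 ((0.5210031867027283, -0.23092526197433472), (0.1660330891609192, 0.0602303147315979), 10.335307121276855) 0.053970427077943334
100 [ 0.5136 -0.2279  0.0887]
```

```bash
python3 plan.py .5128 -.2267 .069 62
```

```text
t8.62 pos [ 0.5176 -0.2301  0.2059] yaw 69.1 q [-0.46  0.08  1.87  0.    1.2  -0.1 ] w 0.606 F [ 0.1  1.2 -0.7] M [-0.03 -0.02  0.01]
shift [  1.4  -5.8 136.9] turn [ 0.  -0.   7.1]
```

Emit:
arm_command:
  targets: "1.5 -6 20 0 0 4 0.5;1.5 -6 50 0 0 7 0.5;1.5 -6 80 0 0 7 0.5;1.5 -6 105 0 0 7 0.5;1.5 -6 122 0 0 7 0.5;1.5 -6 132 0 0 7 0.5;1.5 -6 137 0 0 7 0.5;1.5 -6 137 0 0 7 0.5;1.5 -6 137 0 0 7 0.5"

```text
time: 9.37
tool_pos: [0.5132, -0.2269, 0.0695]
tcp_rot: [2.693, 1.615, 0.001]
wrist_force: [-0.0, -0.7, 0.1]
width: 0.503
```

```bash
python3 plan.py .5128 -.2267 .069 62; python3 - <<'E'
from h import *
snap('wrist','w7')
E
```

```text
t9.37 pos [ 0.5132 -0.2269  0.0695] yaw 61.9 q [-0.46  0.21  2.   -0.    0.94  0.03] w 0.503 F [-0.  -0.7  0.1] M [-0.03  0.02 -0.06]
shift [-0.  -0.5  0.5] turn [ 0.1 -0.  -0.1]
```

View pics/w7.png

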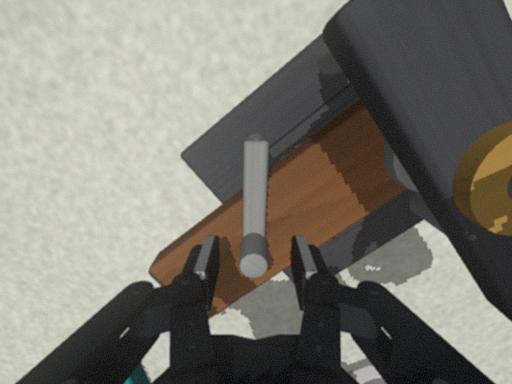

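Emit:
arm_command:
  targets: "0 0 0 0 0 0 0.1;0 0 0 0 0 0 0.1;0 0 0 0 0 0 0.1;0 0 0 0 0 0 0.1;0 0 0 0 0 0 0.1;0 0 0 0 0 0 0.1"
  newtons: 20

```text
time: 9.92
tool_pos: [0.5133, -0.227, 0.0699]
tcp_rot: [2.693, 1.614, 0.002]
wrist_force: [-1.0, -0.1, 6.5]
width: 0.173
```

```bash
python3 plan.py .5128 -.2267 .069 62
python3 - <<'E'
# rows: tool frame at yaw 61.9: pivot at +x 56mm; turn +z by a (clockwise from above); tool x toward pivot.
import numpy as np
for a in np.arange(7,85,7):
    t=np.radians(a);print(a,(56-56*np.cos(t)).round(1),(-56*np.sin(t)).round(1))
E
```

```text
t9.92 pos [ 0.5133 -0.227   0.0699] yaw 61.9 q [-0.46  0.2   2.   -0.    0.94  0.03] w 0.173 F [-1.  -0.1  6.5] M [ 0.06  0.12 -0.04]
shift [ 0.1 -0.6  0.9] turn [ 0.1  0.  -0.1]
7 0.4 -6.8
14 1.7 -13.5
21 3.7 -20.1
28 6.6 -26.3
35 10.1 -32.1
42 14.4 -37.5
49 19.3 -42.3
56 24.7 -46.4
63 30.6 -49.9
70 36.8 -52.6
77 43.4 -54.6
84 50.1 -55.7
```

Emit:
arm_command:
  targets: "0.1 -3 -1 0 0 3 0.1;0.4 -6.8 -1 0 0 7 0.1;1.7 -13.5 -1 0 0 14 0.1;3.7 -20.1 -1 0 0 21 0.1;6.6 -26.3 -1 0 0 28 0.1;10.1 -32.1 -1 0 0 35 0.1;14.4 -37.5 -1 0 0 42 0.1;19.3 -42.3 -1 0 0 49 0.1;24.7 -46.4 -1 0 0 56 0.1;30.6 -49.9 -1 0 0 63 0.1"

```text
time: 10.75
tool_pos: [0.4841, -0.1761, 0.07]
tcp_rot: [3.14, -0.041, 0.005]
wrist_force: [3.1, -0.5, -0.6]
width: 0.172
```

```bash
python3 plan.py .5128 -.2267 .069 -20
```

```text
t10.75 pos [ 0.4841 -0.1761  0.07  ] yaw -1.5 q [-0.4   0.12  2.1   0.    0.92  1.2 ] w 0.172 F [ 3.1 -0.5 -0.6] M [-0.12 -0.64 -0.04]
shift [30.  49.8  1.2] turn [ 0.  -0.2 18.5]
```

Emit:
arm_command:
  targets: "0.4 -6.8 0 0 0 7 0.1;1.7 -13.5 0 0 0 14 0.1;3.7 -20.1 0 0 0 21 0.1;3.7 -20.1 0 0 0 21 0.1;3.7 -20.1 0 0 0 21 0.5;3.7 -20.1 0 0 0 21 0.5;3.7 -20.1 0 0 0 21 0.5;3.7 -20.1 -15 0 0 21 0.5;3.7 -20.1 -45 0 0 21 0.7;3.7 -20.1 -75 0 0 21 1"

```text
time: 11.58
tool_pos: [0.4847, -0.1555, 0.1434]
tcp_rot: [-3.083, 0.602, 0.009]
wrist_force: [1.1, 0.0, -0.1]
width: 0.771
```

```bash
python3 plan.py .47 -.24 .17 10.3; python3 - <<'E'
from h import *
snap('wrist','w8')
cv2.imwrite('pics/w8b.png',cv2.resize(cv2.imread('pics/w8.png'),(800,600),interpolation=cv2.INTER_CUBIC))
E
```

```text
t11.58 pos [ 0.4847 -0.1555  0.1434] yaw -22.1 q [-0.36  0.03  2.04 -0.    1.08  1.6 ] w 0.771 F [ 1.1  0.  -0.1] M [ 0.01 -0.01 -0.07]
shift [ 18.   83.8 -26.6] turn [ -0.1   0.3 -32.4]
```

View pics/w8b.png

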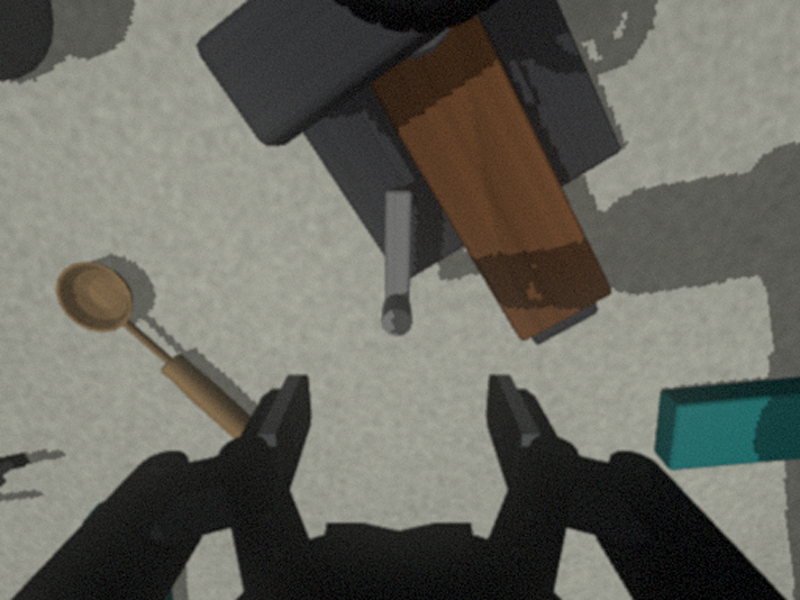

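```bash
python3 - <<'E'
from h import *
w=V('w8');P=w.cloud();z=P[...,2];k=1.5625
b=(w.im[...,2].astype(int)-w.im[...,0]>18)&(z>.050)&(z<.058);b[225:]=0;b[:,:230]=0
q=P[b];print(len(q),cv2.minAreaRect(q[:,:2].astype(np.float32)),np.median(q[:,2]))
a=w.px(610/k-.2,292/k-.2,.054);c=w.px(523/k-.2,340/k-.2,.054);print(a,c,(a+c)/2,np.linalg.norm(a-c))
E
python3 plan.py .469 -.240 .13 10.3
```

```text
14273 ((0.521417498588562, -0.23132513463497162), (0.166214719414711, 0.060034964233636856), 10.295951843261719) 0.05405187245622245
[ 0.44625571 -0.27339948  0.054     ] [ 0.43576286 -0.21807688  0.054     ] [ 0.44100928 -0.24573818  0.054     ] 0.05630888587015177
t11.63 pos [ 0.4896 -0.1573  0.1513] yaw -22.1 q [-0.36  0.02  2.03 -0.    1.08  1.6 ] w 0.848 F [ 1.2 -0.1  3.4] M [ 0.01 -0.07 -0.05]
shift [11.8 84.3 21.3] turn [  0.1  -0.4 -32.4]
```

Emit:
arm_command:
  targets: "2 14 0 0 0 -5 1;5 34 0 0 0 -12 1;8 55 0 0 0 -19 1;11 72 0 0 0 -26 1;12 84 10 0 0 -32 1;12 84 20 0 0 -32.5 1;12 84 20 0 0 -32.5 1"

```text
time: 12.22
tool_pos: [0.4643, -0.2377, 0.1219]
tcp_rot: [-3.126, -0.277, 0.006]
wrist_force: [0.7, 0.7, -0.9]
width: 1.003
```

```bash
python3 plan.py .4691 -.2408 .018 10.3
```

```text
t12.22 pos [ 0.4643 -0.2377  0.1219] yaw 10.1 q [-0.52  0.07  2.04  0.    1.03  0.87] w 1.003 F [ 0.7  0.7 -0.9] M [ 0.01  0.03 -0.01]
shift [  4.6   4.3 103.9] turn [-0.2  0.2 -0.2]
```

Emit:
arm_command:
  targets: "0 0 0 0 0 0 1;2 3 15 0 0 0 1;2 3 35 0 0 0 1;2 3 50 0 0 0 1;2 3 50 0 0 0 1;2 3 50 0 0 0 1"

```text
time: 12.72
tool_pos: [0.4684, -0.2397, 0.074]
tcp_rot: [-3.127, -0.283, 0.003]
wrist_force: [0.7, 0.8, -0.8]
width: 1.0
```

```bash
python3 plan.py .4691 -.2408 .018 10.3;python3 - <<'E'
from h import *
snap('wrist','w9')
E
```

```text
t12.72 pos [ 0.4684 -0.2397  0.074 ] yaw 10.3 q [-0.52  0.14  2.07  0.    0.94  0.87] w 1.000 F [ 0.7  0.8 -0.8] M [0.   0.06 0.01]
shift [ 0.6  1.3 56. ] turn [-0.1  0.1  0. ]
```

View pics/w9.png

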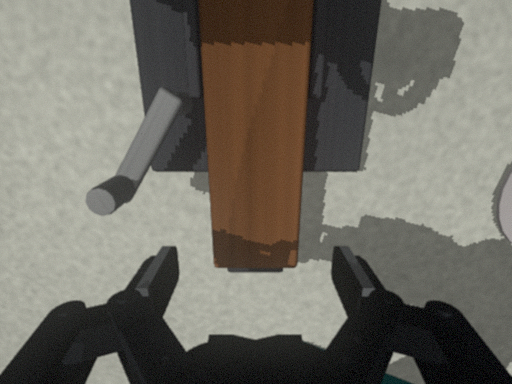

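Emit:
arm_command:
  targets: "0.5 1 10 0 0 0 1;0.5 1 25 0 0 0 1;0.5 1 40 0 0 0 1;0.5 1 51 0 0 0 1;0.5 1 55 0 0 0 1;0.5 1 55 0 0 0 1;0.5 1 55 0 0 0 1"
  newtons: 90

```text
time: 13.35
tool_pos: [0.4699, -0.242, 0.0198]
tcp_rot: [3.129, 0.283, 0.0]
wrist_force: [0.4, -0.4, 0.7]
width: 1.001
```

```bash
python3 plan.py .4691 -.2408 .018 10.3
```

```text
t13.35 pos [ 0.4699 -0.242   0.0198] yaw 10.3 q [-0.52  0.22  2.09 -0.    0.83  0.87] w 1.001 F [ 0.4 -0.4  0.7] M [ 0.    0.03 -0.04]
shift [-0.6 -1.3  1.8] turn [ 0. -0.  0.]
```

Emit:
arm_command:
  targets: "0 -1 1 0 0 0 0.5;0 -1 1 0 0 0 0.5;0 -1 1 0 0 0 0.5;0 -1 1 0 0 0 0.5;0 -1 1 0 0 0 0.5;0 -1 1 0 0 0 0.5"
  newtons: 90

```text
time: 13.85
tool_pos: [0.4704, -0.2414, 0.0198]
tcp_rot: [3.128, 0.283, 0.003]
wrist_force: [0.4, 0.2, 6.3]
width: 0.687
```

```bash
python3 plan.py .4691 -.2408 .018 10.3
```

```text
t13.85 pos [ 0.4704 -0.2414  0.0198] yaw 10.3 q [-0.52  0.22  2.09  0.    0.83  0.87] w 0.687 F [0.4 0.2 6.3] M [0.12 0.09 0.01]
shift [-1.2 -0.8  1.8] turn [ 0.1 -0.1  0. ]
```

Emit:
arm_command:
  targets: "0 0 -1 0 0 0 0.5;0 0 -3 0 0 0 0.5;0 0 -5 0 0 0 0.5;0 0 -8 0 0 0 0.5;0 0 -11 0 0 0 0.5;0 0 -14 0 0 0 0.5;0 0 -14 0 0 0 0.5;0 0 -14 0 0 0 0.5"

```text
time: 14.52
tool_pos: [0.4696, -0.241, 0.0329]
tcp_rot: [3.128, 0.283, 0.001]
wrist_force: [0.3, 0.5, -1.7]
width: 0.685
```

```bash
python3 plan.py .4691 -.2408 .018 10.3;python3 - <<'E'
from h import *
snap('wrist','w10')
w=V('w10');P=w.cloud();z=P[...,2]
b=(w.im[...,2].astype(int)-w.im[...,0]>18)&(z>.050)&(z<.085);b[270:]=0;b[:,:180]=0
q=P[b];A=np.c_[q[:,:2],np.ones(len(q))];c=np.linalg.lstsq(A,q[:,2],rcond=None)[0];print(len(q),c,np.median(q[:,2]),cv2.minAreaRect(q[:,:2].astype(np.float32)))
E
```

```text
t14.52 pos [ 0.4696 -0.241   0.0329] yaw 10.3 q [-0.52  0.2   2.09 -0.    0.85  0.87] w 0.685 F [ 0.3  0.5 -1.7] M [-0.04  0.07 -0.03]
shift [-0.5 -0.3 14.9] turn [ 0. -0.  0.]
38733 [-0.0028403   0.00213365  0.06908531] 0.06708811537661608 ((0.5309256315231323, -0.23210862278938293), (0.10959596186876297, 0.06505419313907623), 10.023262977600098)
```

View pics/w10.png

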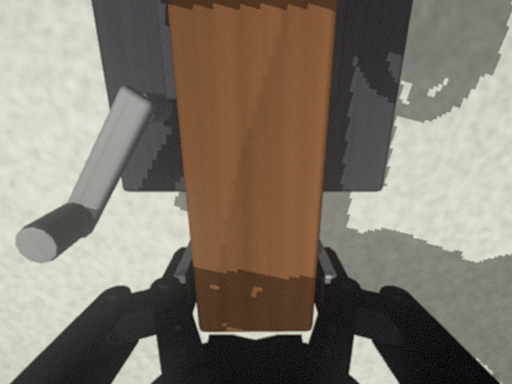

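Emit:
arm_command:
  targets: "-3 0 0 0 0 0 0.5;-10 0 0 0 0 0 0.5;-20 0 0 0 0 0 0.5;-32 0 0 0 0 0 0.5;-44 0 0 0 0 0 0.5;-58 0 0 0 0 0 0.5;-72 0 0 0 0 0 0.5;-86 0 0 0 0 0 0.5;-96 0 0 0 0 0 0.5;-100 0 0 0 0 0 0.5"

```text
time: 15.4
tool_pos: [0.3688, -0.2587, 0.0324]
tcp_rot: [-3.128, -0.281, 0.001]
wrist_force: [-0.7, -0.1, -2.2]
width: 0.691
```

Emit:
arm_command:
  targets: "0 0 0 0 0 0 0.5;0 0 -5 0 0 0 0.5;0 0 -17 0 0 0 0.5;0 0 -34 0 0 0 0.5;0 0 -51 0 0 0 0.5;0 0 -66 0 0 0 0.5;0 0 -72 0 0 0 0.5;0 0 -75 0 0 0 0.5"

```text
time: 16.07
tool_pos: [0.3727, -0.2596, 0.1094]
tcp_rot: [3.126, 0.284, 0.004]
wrist_force: [1.0, -0.2, -1.6]
width: 0.682
```

```bash
python3 plan.py .41 -.07 .11 0
```

```text
t16.07 pos [ 0.3727 -0.2596  0.1094] yaw 10.4 q [-0.66 -0.05  2.19  0.    1.    0.73] w 0.682 F [ 1.  -0.2 -1.6] M [ 0.01  0.1  -0.02]
shift [  70.9 -179.8   -0.9] turn [ 0.1 -0.2 10.4]
```

Emit:
arm_command:
  targets: "4 -6 0 0 0 0 0.5;10 -22 0 0 0 1 0.5;18 -44 0 0 0 3 0.5;27 -68 0 0 0 4 0.5;37 -92 0 0 0 6 0.5;47 -118 0 0 0 7 0.5;56 -142 0 0 0 8 0.5;65 -164 0 0 0 9.5 0.5;70 -176 0 0 0 10.4 0.5;71 -180 0 0 0 10.4 0.5"

```text
time: 16.9
tool_pos: [0.4078, -0.0665, 0.1063]
tcp_rot: [-3.14, -0.002, 0.003]
wrist_force: [0.1, -0.1, -2.0]
width: 0.686
```

```bash
python3 plan.py .41 -.07 .01 0;python3 - <<'E'
from h import *
snap('wrist','w11');snap('side','d11')
w=V('w11');P=w.cloud();z=P[...,2]
b=(w.im[...,2].astype(int)-w.im[...,0]>18)&(z>.110)&(z<.165);b[270:]=0;b[:,:150]=0
q=P[b];A=np.c_[q[:,:2],np.ones(len(q))];c=np.linalg.lstsq(A,q[:,2],rcond=None)[0];print(len(q),c,np.median(q[:,2]))
E
python3 plan.py .41 -.07 .01 0
```

```text
t16.90 pos [ 0.4078 -0.0665  0.1063] yaw 0.1 q [-0.22 -0.12  2.26  0.    1.01  1.35] w 0.686 F [ 0.1 -0.1 -2. ] M [-0.01  0.15  0.02]
shift [ 2.4  3.7 96.3] turn [-0.1  0.1  0.1]
39601 [-0.00558776  0.0029606   0.14320327] 0.14035505774405338
t17.00 pos [ 0.4078 -0.0679  0.1066] yaw 0.1 q [-0.23 -0.12  2.26 -0.    1.01  1.34] w 0.690 F [ 0.   0.1 -2.2] M [0.03 0.1  0.03]
shift [ 2.4  2.1 96.6] turn [-0.   0.1  0.1]
```

View pics/d11.png

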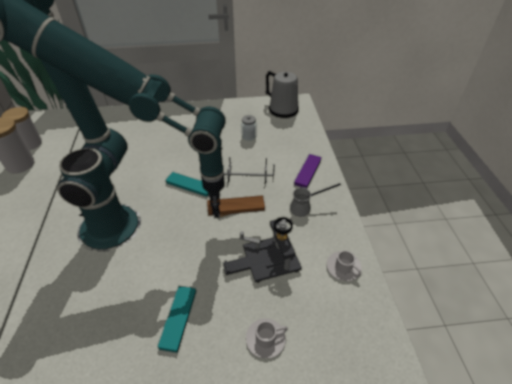

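View pics/w11.png

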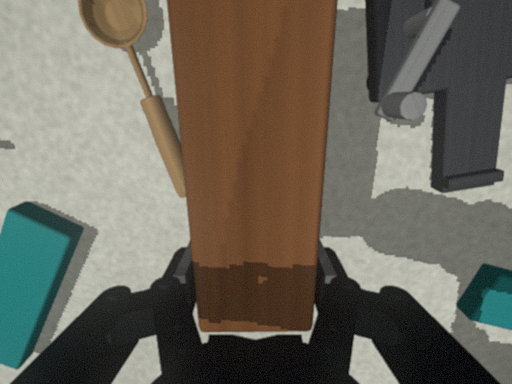

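```bash
python3 - <<'E'
from h import *
w=V('w11')
for u,v in [(185,195),(150,97),(165,97),(130,45),(113,45)]: print(w.px(u,v,.01).round(3))
print('pin',w.px(404,105,.089).round(3))
E
```

```text
[ 0.406 -0.002  0.01 ]
[0.493 0.02  0.01 ]
[0.493 0.008 0.01 ]
[0.531 0.031 0.01 ]
[0.531 0.044 0.01 ]
pin [ 0.489 -0.152  0.089]
```

```bash
python3 plan.py .41 -.078 .012 0
```

```text
t17.00 pos [ 0.4078 -0.0679  0.1066] yaw 0.1 q [-0.23 -0.12  2.26 -0.    1.01  1.34] w 0.690 F [ 0.   0.1 -2.2] M [0.03 0.1  0.03]
shift [ 2.3 10.1 94.6] turn [-0.   0.1  0.1]
```

Emit:
arm_command:
  targets: "1 4 5 0 0 0 0.5;2 8 18 0 0 0 0.5;2 10 34 0 0 0 0.5;2 10 50 0 0 0 0.5;2 10 65 0 0 0 0.5;2 10 78 0 0 0 0.5;2 10 87 0 0 0 0.5;2 10 92 0 0 0 0.5;2 10 94 0 0 0 0.5;2 10 94 0 0 0 0.5"

```text
time: 17.83
tool_pos: [0.4104, -0.0794, 0.0133]
tcp_rot: [-3.142, 0.002, 0.001]
wrist_force: [1.0, -0.6, -0.5]
width: 0.69
```

```bash
python3 plan.py .41 -.078 -.004 0
```

```text
t17.83 pos [ 0.4104 -0.0794  0.0133] yaw -0.1 q [-0.25  0.04  2.32 -0.    0.78  1.32] w 0.690 F [ 1.  -0.6 -0.5] M [-0.    0.08 -0.01]
shift [-0.4 -1.4 17.3] turn [-0.   0.  -0.1]
```

Emit:
arm_command:
  targets: "0 0 3 0 0 0 0.5;0 0 6 0 0 0 0.5;0 0 9 0 0 0 0.5;0 0 12 0 0 0 0.5;0 0 14 0 0 0 0.5;0 0 16 0 0 0 0.5;0 0 17 0 0 0 0.5;0 0 17 0 0 0 0.5"

```text
time: 18.5
tool_pos: [0.4103, -0.0789, -0.0037]
tcp_rot: [-3.141, 0.001, 0.001]
wrist_force: [-0.5, -0.6, -2.7]
width: 0.688
```

```bash
python3 plan.py .41 -.078 -.004 0
```

```text
t18.50 pos [ 0.4103 -0.0789 -0.0037] yaw -0.0 q [-0.25  0.07  2.33 -0.    0.74  1.32] w 0.688 F [-0.5 -0.6 -2.7] M [-0.01  0.09  0.05]
shift [-0.3 -0.9  0.3] turn [-0.  0. -0.]
```

Emit:
arm_command:
  targets: "0 0 1 0 0 0 0.5;0 0 2 0 0 0 0.5;0 0 2.5 0 0 0 0.5;0 0 2.5 0 0 0 0.5"

```text
time: 18.83
tool_pos: [0.4108, -0.079, -0.0047]
tcp_rot: [-3.141, 0.001, 0.001]
wrist_force: [-5.1, 1.9, 12.0]
width: 0.688
```

Emit:
arm_command:
  targets: "0 0 -1.5 0 0 0 0.5;0 0 -1.5 0 0 0 0.85;0 0 -1.5 0 0 0 0.85;0 0 -1.5 0 0 0 0.85;0 0 -1.5 0 0 0 0.85;0 0 -1.5 0 0 0 0.85;0 0 -1.5 0 0 0 0.85"

```text
time: 19.42
tool_pos: [0.4105, -0.079, -0.0045]
tcp_rot: [-3.142, 0.001, 0.0]
wrist_force: [-0.5, 0.1, -0.4]
width: 0.848
```

```bash
python3 plan.py .41 -.078 -.004 0;python3 - <<'E'
from h import *
snap('wrist','w12')
w=V('w12');P=w.cloud();z=P[...,2]
b=(w.im[...,2].astype(int)-w.im[...,0]>18)&(z>.018)&(z<.05);b[270:]=0;b[:,:150]=0
q=P[b];A=np.c_[q[:,:2],np.ones(len(q))];c=np.linalg.lstsq(A,q[:,2],rcond=None)[0];print(len(q),c,np.median(q[:,2]))
E
```

```text
t19.42 pos [ 0.4105 -0.079  -0.0045] yaw -0.1 q [-0.25  0.07  2.33  0.    0.74  1.32] w 0.848 F [-0.5  0.1 -0.4] M [0.02 0.03 0.01]
shift [-0.5 -1.  -0.5] turn [-0.   0.  -0.1]
37673 [-0.0007999   0.00127376  0.02458927] 0.024121608117228188
```

View pics/w12.png

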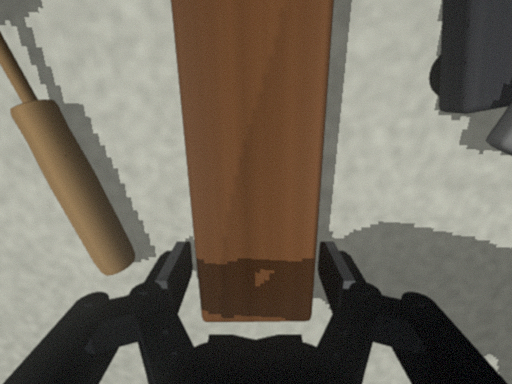

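Emit:
arm_command:
  targets: "0 0 -5 0 0 0 0.85;0 0 -20 0 0 0 0.85;0 0 -42 0 0 0 0.85;0 0 -70 0 0 0 0.85;10 0 -95 0 0 0 0.85;20 0 -120 0 0 0 0.85;30 0 -140 0 0 0 0.85;30 0 -150 0 0 0 0.85;30 0 -150 0 0 0 0.85;30 0 -150 0 0 0 0.85"

```text
time: 20.3
tool_pos: [0.44, -0.0789, 0.1453]
tcp_rot: [3.142, -0.001, -0.0]
wrist_force: [-0.4, -0.4, -0.3]
width: 0.848
```

```bash
python3 - <<'E'
from h import *
snap('wrist','w13')
w=V('w13');P=w.cloud();z=P[...,2]
b=(w.im[...,2].astype(int)-w.im[...,0]>25)&(z>.018)&(z<.03);b[300:]=0
b=b.astype(np.uint8);n,l,st,_=cv2.connectedComponentsWithStats(b);i=1+np.argmax(st[1:,4]);q=P[l==i];print(st[i],cv2.minAreaRect(q[:,:2].astype(np.float32)),np.median(q[:,2]))
E
python3 plan.py .479 -.079 .05 0
```

```text
[  219    31    68   205 12339] ((0.48015934228897095, -0.07978889346122742), (0.19751663506031036, 0.059084903448820114), 0.7066699862480164) 0.024057687300809316
t20.35 pos [ 0.439  -0.0787  0.1443] yaw -0.1 q [-0.23 -0.1   2.17 -0.    1.08  1.34] w 0.849 F [-0.8  0.8 -0.9] M [ 0.02  0.02 -0.  ]
shift [40.2  0.3 94.2] turn [-0.   0.1 -0.1]
```

View pics/w13.png

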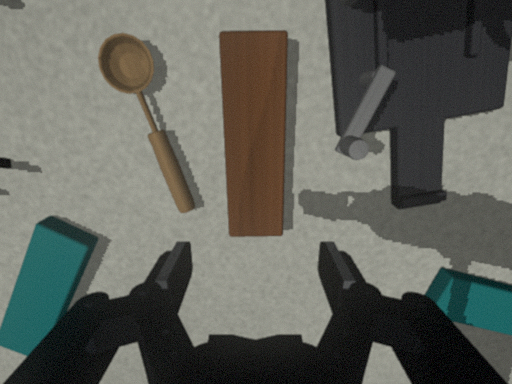

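```bash
python3 plan.py .4797 -.0797 -.003 .3
```

```text
t20.35 pos [ 0.439  -0.0787  0.1443] yaw -0.1 q [-0.23 -0.1   2.17 -0.    1.08  1.34] w 0.849 F [-0.8  0.8 -0.9] M [ 0.02  0.02 -0.  ]
shift [ 41.    1.  147.2] turn [-0.   0.1 -0.4]
```

Emit:
arm_command:
  targets: "8 0 5 0 0 0 0.85;22 1 20 0 0 0 0.85;36 1 42 0 0 0 0.85;41 1 64 0 0 0 0.85;41 1 84 0 0 0 0.85;41 1 102 0 0 0 0.85;41 1 114 0 0 0 0.85;41 1 120 0 0 0 0.85;41 1 120 0 0 0 0.85"

```text
time: 21.1
tool_pos: [0.4787, -0.0794, 0.0223]
tcp_rot: [-3.14, 0.002, 0.01]
wrist_force: [0.4, -0.4, -0.4]
width: 0.85
```

```bash
python3 plan.py .4797 -.0797 -.003 .3
```

```text
t21.10 pos [ 0.4787 -0.0794  0.0223] yaw -0.1 q [-0.22  0.15  2.18  0.    0.82  1.36] w 0.850 F [ 0.4 -0.4 -0.4] M [ 0.01  0.04 -0.03]
shift [ 1.2  0.3 25.3] turn [-0.1  0.4 -0.4]
```

Emit:
arm_command:
  targets: "0 0 2 0 0 0 0.85;0 0 9 0 0 0 0.85;0 0 17 0 0 0 0.85;0 0 24 0 0 0 0.85;0 0 27 0 0 0 0.85;0 0 27 0 0 0 0.85;0 0 27 0 0 0 0.85"

```text
time: 21.68
tool_pos: [0.4813, -0.0801, -0.0017]
tcp_rot: [-3.142, 0.001, 0.001]
wrist_force: [0.2, 0.5, -0.3]
width: 0.851
```

```bash
python3 plan.py .4797 -.0797 -.003 .3
```

```text
t21.68 pos [ 0.4813 -0.0801 -0.0017] yaw -0.0 q [-0.22  0.19  2.19 -0.    0.77  1.36] w 0.851 F [ 0.2  0.5 -0.3] M [ 0.04 -0.02  0.04]
shift [-1.6 -0.3  1.3] turn [-0.   0.  -0.3]
```

Emit:
arm_command:
  targets: "-1 0 0 0 0 0 0.5;-1 0 0 0 0 0 0.5;-1 0 0 0 0 0 0.5;-1 0 0 0 0 0 0.5;-1 0 0 0 0 0 0.5;-1 0 -1 0 0 0 0.5;-1 0 -4 0 0 0 0.5;-1 0 -10 0 0 0 0.5;-1 0 -20 0 0 0 0.5"
  newtons: 80

```text
time: 22.43
tool_pos: [0.4789, -0.0797, 0.0178]
tcp_rot: [-3.141, 0.002, 0.005]
wrist_force: [-0.2, 1.2, -1.4]
width: 0.683
```

```bash
python3 plan.py .48 -.08 .11 0
```

```text
t22.43 pos [ 0.4789 -0.0797  0.0178] yaw -0.1 q [-0.22  0.15  2.18  0.    0.81  1.36] w 0.683 F [-0.2  1.2 -1.4] M [ 0.01 -0.03  0.03]
shift [  0.8   0.2 -92.2] turn [-0.   0.2 -0.1]
```

Emit:
arm_command:
  targets: "0 0 -8 0 0 0 0.5;0 0 -24 0 0 0 0.5;0 0 -45 0 0 0 0.5;5 -5 -75 0 0 0 0.5;12 -25 -105 0 0 0 0.5;20 -55 -135 0 0 0 0.5;30 -90 -150 0 0 0 0.5;40 -125 -152 0 0 0 0.5;50 -150 -152 0 0 0 0.5;52 -160 -152 0 0 0 0.5"

```text
time: 23.27
tool_pos: [0.5346, 0.0832, 0.1729]
tcp_rot: [-3.14, -0.002, -0.007]
wrist_force: [0.3, -1.2, -2.2]
width: 0.684
```

Emit:
arm_command:
  targets: "0 0 0 0 0 0 0.5;0 0 0 0 0 0 0.5;0 0 0 0 0 0 0.5"

```text
time: 23.52
tool_pos: [0.5319, 0.0789, 0.1702]
tcp_rot: [3.141, -0.002, -0.002]
wrist_force: [0.7, -0.7, -1.5]
width: 0.683
```

```bash
python3 - <<'E'
from h import *
snap('wrist','w14')
cv2.imwrite('pics/w14b.png',cv2.resize(cv2.imread('pics/w14.png'),(800,600),interpolation=cv2.INTER_CUBIC))
E
python3 plan.py .53 .08 .17 0
```

```text
t23.57 pos [0.5319 0.0787 0.1702] yaw -0.1 q [ 0.1   0.05  1.96 -0.    1.13  1.67] w 0.686 F [ 0.3 -0.4 -1.7] M [ 0.01 -0.03  0.05]
shift [-1.9 -1.3  0.2] turn [ 0.   0.1 -0.1]
```

View pics/w14b.png

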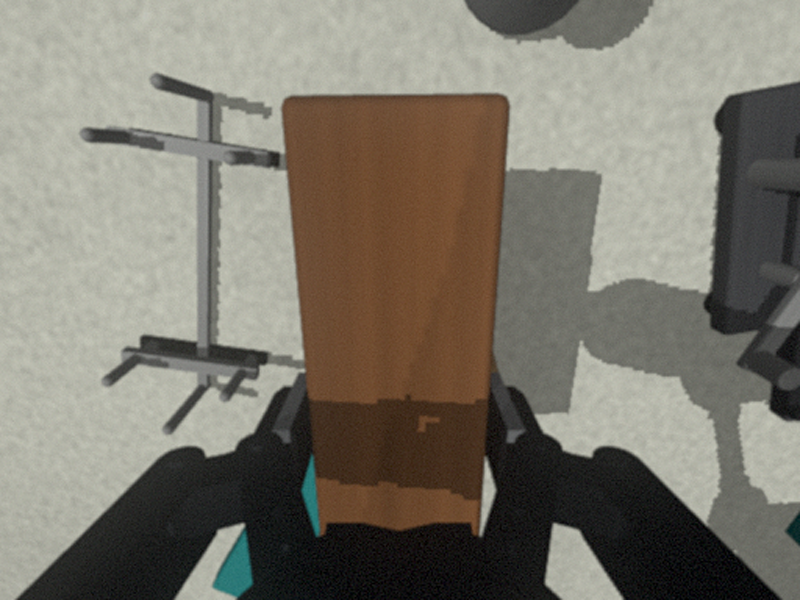

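```bash
python3 - <<'E'
from h import *
im=cv2.imread('pics/w14.png')
cv2.imwrite('pics/w14c.png',cv2.resize(im[40:110,40:190],None,fx=5,fy=5,interpolation=cv2.INTER_CUBIC))
cv2.imwrite('pics/w14d.png',cv2.resize(im[210:285,55:205],None,fx=5,fy=5,interpolation=cv2.INTER_CUBIC))
E
```

```text
(no output)
```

View pics/w14c.png

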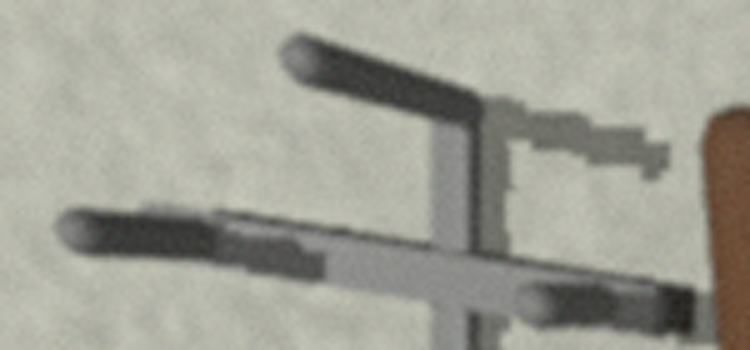

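View pics/w14d.png

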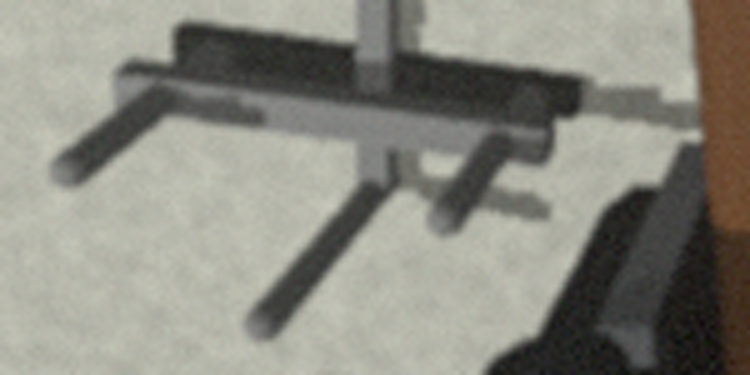

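```bash
python3 - <<'E'
from h import *
np.set_printoptions(precision=4,suppress=True)
w=V('w14')
c=lambda x,y:(x/5+40-.4,y/5+40-.4)
d=lambda x,y:(x/5+55-.4,y/5+210-.4)
o=[(c(300,57),(111,0)),(c(75,230),(78,39)),(c(538,303),(78,-39)),(d(68,168),(-78,39)),(d(262,322),(-111,0)),(d(443,218),(-78,-39))]
Wp=np.array([w.px(*q,.066)[:2] for q,_ in o]);B=np.array([m for _,m in o])/1e3
print(Wp)
def fit(W,B):
    a=W-W.mean(0);b=B-B.mean(0);th=np.arctan2((b[:,0]*a[:,1]-b[:,1]*a[:,0]).sum(),(a*b).sum());Rm=np.array([[np.cos(th),-np.sin(th)],[np.sin(th),np.cos(th)]])
    t=W.mean(0)-Rm@B.mean(0);return t,np.degrees(th),((W-(B@Rm.T+t))*1e3)
t,th,r=fit(Wp,B);print(t,th);print(r)
# check with scene depth points
P=w.cloud();z=P[...,2]
b=(w.im[...,2].astype(int)-w.im[...,0]>18)&(z>.17)&(z<.22);q=P[b]
print(len(q),np.median(q[:,2]),np.linalg.lstsq(np.c_[q[:,:2],np.ones(len(q))],q[:,2],rcond=None)[0])
top=q[:,0].max();print('front x',top, w.px(397/1.5625,95/1.5625,np.median(q[:,2])))
m=q[:,0]<top-.02;m&=q[:,0]>top-.09;print('y mid',(np.percentile(q[m,1],.5)+np.percentile(q[m,1],99.5))/2)
E
```

```text
[[0.6526 0.2046]
 [0.6262 0.2479]
 [0.6144 0.1707]
 [0.474  0.2712]
 [0.4361 0.2378]
 [0.462  0.195 ]]
[0.5442 0.2212] -8.806370762720825
[[-1.3286  0.3914]
 [-1.044   0.1168]
 [-0.9279 -0.0486]
 [ 0.898  -0.507 ]
 [ 1.5708 -0.3845]
 [ 0.8317  0.4319]]
34228 0.1949422128249515 [-0.0031  0.0005  0.1966]
front x 0.6310069272939725 [0.6304 0.0778 0.1949]
y mid 0.0780152303498419
```

```bash
python3 plan.py .546 .222 .12 -8.8
```

```text
t23.57 pos [0.5319 0.0787 0.1702] yaw -0.1 q [ 0.1   0.05  1.96 -0.    1.13  1.67] w 0.686 F [ 0.3 -0.4 -1.7] M [ 0.01 -0.03  0.05]
shift [  13.9 -143.4   50.1] turn [0.  0.1 8.7]
```

Emit:
arm_command:
  targets: "1 -6 0 0 0 1 0.5;2 -20 0 0 0 2 0.5;4 -40 0 0 0 3 0.5;6 -62 0 0 0 4 0.5;8 -84 5 0 0 5 0.5;10 -106 15 0 0 6.5 0.5;12 -126 28 0 0 8 0.5;14 -138 40 0 0 8.7 0.5;14 -143 48 0 0 8.7 0.5;14 -143 50 0 0 8.7 0.5"

```text
time: 24.4
tool_pos: [0.5455, 0.2221, 0.1184]
tcp_rot: [3.131, -0.239, -0.005]
wrist_force: [-0.8, -0.6, -1.3]
width: 0.685
```

Emit:
arm_command:
  targets: "0 0 0 0 0 0 0.5;0 0 0 0 0 0 0.5;0 0 0 0 0 0 0.5"

```text
time: 24.65
tool_pos: [0.5474, 0.222, 0.1214]
tcp_rot: [-3.132, 0.241, -0.002]
wrist_force: [-0.4, -0.4, -2.5]
width: 0.683
```

```bash
python3 plan.py .546 .222 .12 -8.8; python3 - <<'E'
from h import *
snap('wrist','w15');snap('scene','s15')
cv2.imwrite('pics/w15b.png',cv2.resize(cv2.imread('pics/w15.png'),(800,600),interpolation=cv2.INTER_CUBIC))
cv2.imwrite('pics/s15c.png',cv2.resize(cv2.imread('pics/s15.png')[190:310,240:380],None,fx=5,fy=5,interpolation=cv2.INTER_CUBIC))
E
```

```text
t24.65 pos [0.5474 0.222  0.1214] yaw -8.8 q [ 0.34  0.2   1.9  -0.    1.05  2.07] w 0.683 F [-0.4 -0.4 -2.5] M [-0.04  0.   -0.01]
shift [-1.4  0.2  1.4] turn [-0.  -0.1 -0. ]
```

View pics/w15b.png

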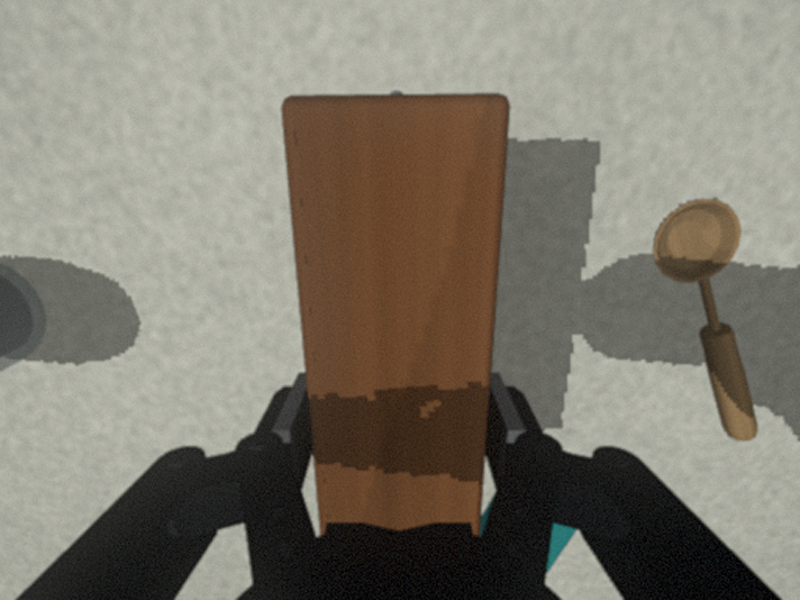

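View pics/s15c.png

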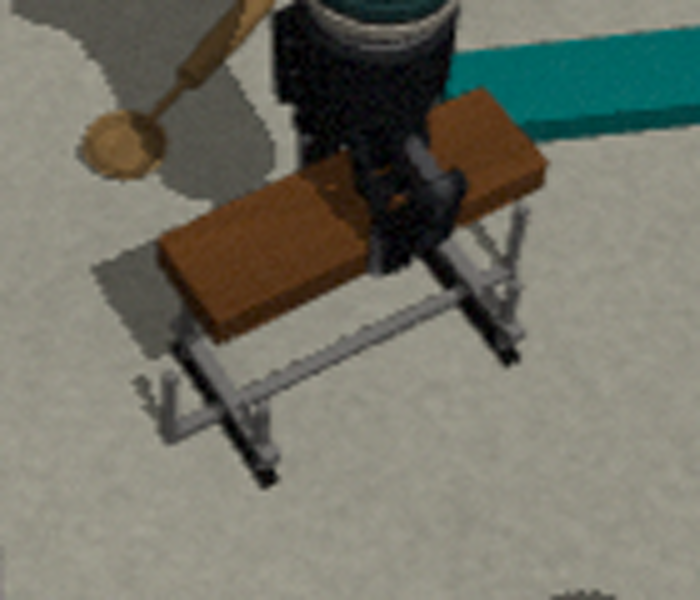

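```bash
python3 - <<'E'
from h import *
w=V('w15');s=V('s15');s0=V('scene0')
a=np.radians(-8.8);X=np.array([np.cos(a),np.sin(a)]);Y=np.array([-X[1],X[0]])
p=w.px(396/1.5625-.2,95/1.5625,.066);r=p[:2]-[.545,.222];print('post in stand hyp',r@X,r@Y)
P=w.cloud();z=P[...,2]
b=(w.im[...,2].astype(int)-w.im[...,0]>18)&(z>.13)&(z<.16);q=P[b];k=q[:,:2]-[.545,.222];u=k@X;v=k@Y
print('z',np.median(q[:,2]),'front',u.max());m=(u>.02)&(u<.09);print('lat',(np.percentile(v[m],.5)+np.percentile(v[m],99.5))/2)
for U in (.03,.05,.07,.09):
  m=abs(u-U)<.01;print(U,(v[m].min()+v[m].max())/2,v[m].max()-v[m].min())
# scene0 residuals of hyp
for B in [(111,0),(78,39),(78,-39),(-78,39),(-78,-39),(-111,0)]:
  g=np.array([.545,.222])+X*B[0]/1e3+Y*B[1]/1e3;pu=s0.proj([*g,.066]);print(B,((pu[0]-250+.42)*6).round(0),((pu[1]-210+.42)*6).round(0))
E
python3 plan.py .546 .222 .12 -8.8
```

```text
post in stand hyp 0.11048059903563814 0.00015196984519755014
z 0.14622235396757577 front 0.10171264819141283
lat -0.00046204634716754366
0.03 -0.0006514778257834461 0.060170966647199606
0.05 -0.00036046516941125664 0.06036556809454417
0.07 -0.00024153139980868932 0.05994404795590439
0.09 -0.00019781665933463373 0.060425189973819335
(111, 0) 140.0 326.0
(78, 39) 253.0 362.0
(78, -39) 162.0 229.0
(-78, 39) 554.0 214.0
(-78, -39) 454.0 92.0
(-111, 0) 563.0 123.0
t24.75 pos [0.5475 0.2223 0.1216] yaw -8.8 q [ 0.34  0.2   1.9  -0.    1.05  2.07] w 0.682 F [-0.2  0.4 -1.6] M [0.01 0.   0.01]
shift [-1.4  0.5  1.6] turn [-0.  -0.1 -0. ]
```

Emit:
arm_command:
  targets: "-1.5 0 5 0 0 0 0.5;-1.5 0 17 0 0 0 0.5;-1.5 0 30 0 0 0 0.5;-1.5 0 43 0 0 0 0.5;-1.5 0 55 0 0 0 0.5;-1.5 0 66 0 0 0 0.5;-1.5 0 75 0 0 0 0.5;-1.5 0 80 0 0 0 0.5;-1.5 0 82 0 0 0 0.5;-1.5 0 82 0 0 0 0.5"

```text
time: 25.58
tool_pos: [0.5451, 0.2231, 0.0379]
tcp_rot: [3.132, -0.24, -0.001]
wrist_force: [-0.4, -0.0, -2.3]
width: 0.688
```

```bash
python3 plan.py .546 .222 .0295 -8.8
```

```text
t25.58 pos [0.5451 0.2231 0.0379] yaw -8.7 q [0.35 0.29 1.95 0.   0.89 2.07] w 0.688 F [-0.4 -0.  -2.3] M [0.04 0.04 0.07]
shift [1.1 0.9 8.4] turn [0.  0.1 0.1]
```

Emit:
arm_command:
  targets: "0.5 0.5 2 0 0 0 0.5;0.5 0.5 4 0 0 0 0.5;0.5 0.5 6 0 0 0 0.5;0.5 0.5 7 0 0 0 0.5;0.5 0.5 8 0 0 0 0.5;0.5 0.5 8 0 0 0 0.5"

```text
time: 26.08
tool_pos: [0.5457, 0.2225, 0.0305]
tcp_rot: [3.132, -0.24, -0.0]
wrist_force: [0.0, 0.1, -1.1]
width: 0.682
```

```bash
python3 plan.py .546 .222 .0295 -8.8; python3 - <<'E'
from h import *
snap('wrist','w16');snap('scene','s16')
cv2.imwrite('pics/s16c.png',cv2.resize(cv2.imread('pics/s16.png')[190:310,240:380],None,fx=5,fy=5,interpolation=cv2.INTER_CUBIC))
E
```

```text
t26.08 pos [0.5457 0.2225 0.0305] yaw -8.8 q [ 0.34  0.3   1.96 -0.    0.88  2.07] w 0.682 F [ 0.   0.1 -1.1] M [ 0.03 -0.04  0.01]
shift [0.4 0.5 1. ] turn [0. 0. 0.]
```

View pics/s16c.png

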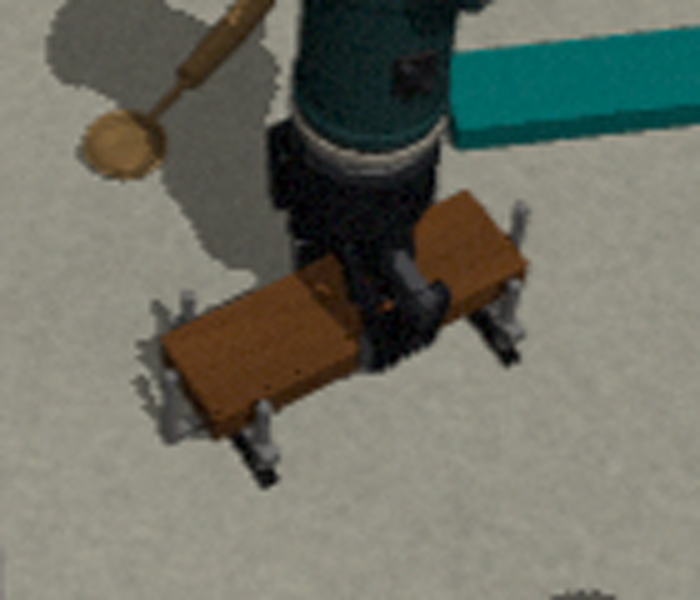

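View pics/w16.png

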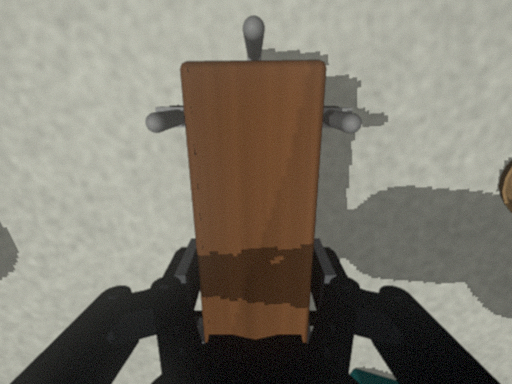

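Emit:
arm_command:
  targets: "0 0 0.7 0 0 0 0.5;0 0 1.4 0 0 0 0.5;0 0 1.4 0 0 0 0.5"

```text
time: 26.43
tool_pos: [0.5459, 0.2227, 0.0294]
tcp_rot: [-3.132, 0.24, -0.001]
wrist_force: [-0.9, -1.2, 0.0]
width: 0.685
```

Emit:
arm_command:
  targets: "0 0 0.7 0 0 0 0.5;0 0 1.2 0 0 0 0.5;0 0 1.2 0 0 0 0.5"

```text
time: 26.68
tool_pos: [0.546, 0.2227, 0.0294]
tcp_rot: [3.132, -0.24, 0.0]
wrist_force: [-3.3, -1.3, 6.8]
width: 0.684
```

Contact with the cross bars (force rose from -2 to +7 N). Releasing.

Emit:
arm_command:
  targets: "0 0 -1 0 0 0 0.5;0 0 -1 0 0 0 0.9;0 0 -1 0 0 0 0.9;0 0 -1 0 0 0 0.9;0 0 -1 0 0 0 0.9;0 0 -1 0 0 0 0.9;0 0 -5 0 0 0 0.9;0 0 -15 0 0 0 0.9;0 0 -35 0 0 0 0.9;0 0 -60 0 0 0 0.9"

```text
time: 27.52
tool_pos: [0.5442, 0.222, 0.0874]
tcp_rot: [3.131, -0.24, -0.006]
wrist_force: [-0.6, 0.2, -0.1]
width: 0.899
```

Emit:
arm_command:
  targets: "0 0 -30 0 0 0 0.9;-15 0 -65 0 0 0 0.9;-30 0 -100 0 0 0 0.9;-40 0 -130 0 0 0 0.9;-40 0 -130 0 0 0 0.9;-40 0 -130 0 0 0 0.9;-40 0 -130 0 0 0 0.9"

```text
time: 28.1
tool_pos: [0.5062, 0.2286, 0.2185]
tcp_rot: [-3.132, 0.239, -0.001]
wrist_force: [0.0, 0.1, 0.0]
width: 0.901
```

```bash
python3 plan.py .546 .222 .0295 -8.8; python3 - <<'E'
from h import *
for n in ('wrist','scene','side'): snap(n,n+'17')
w=V('wrist17');P=w.cloud();z=P[...,2]
b=(w.im[...,2].astype(int)-w.im[...,0]>25)&(z>.04)&(z<.066);b[300:]=0
n,l,st,_=cv2.connectedComponentsWithStats(b.astype(np.uint8));i=1+np.argmax(st[1:,4]);q=P[l==i]
print(cv2.minAreaRect(q[:,:2].astype(np.float32)),np.median(q[:,2]),np.linalg.lstsq(np.c_[q[:,:2],np.ones(len(q))],q[:,2],rcond=None)[0])
s0=V('scene0');s=V('scene17')
for nm,p,r in [('wheel/press',0,(120,220,160,280)),]: 
  a=s0.im[r[0]:r[1],r[2]:r[3]];c=s.im[r[0]:r[1],r[2]:r[3]];cv2.imwrite('pics/cmp.png',cv2.resize(np.hstack([a,c]),None,fx=3,fy=3,interpolation=cv2.INTER_CUBIC))
E
```

```text
t28.10 pos [0.5062 0.2286 0.2185] yaw -8.7 q [ 0.38  0.05  1.88 -0.    1.22  2.1 ] w 0.901 F [0.  0.1 0. ] M [-0.04  0.06 -0.  ]
shift [ 40.2   0.6 189. ] turn [-0.  -0.   0.1]
((0.5454676151275635, 0.22154167294502258), (0.05901104211807251, 0.19705715775489807), 81.64385986328125) 0.05403289723810023 [-0.00074881  0.00129812  0.05416661]
```

View pics/wrist17.png

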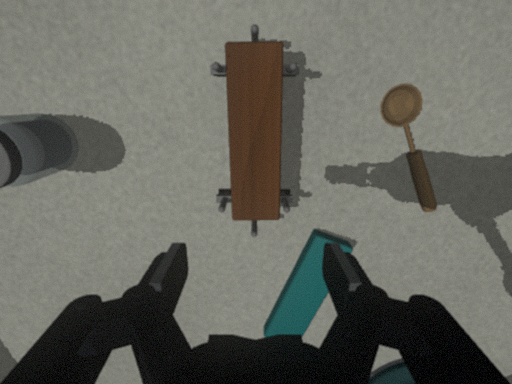

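View pics/scene17.png

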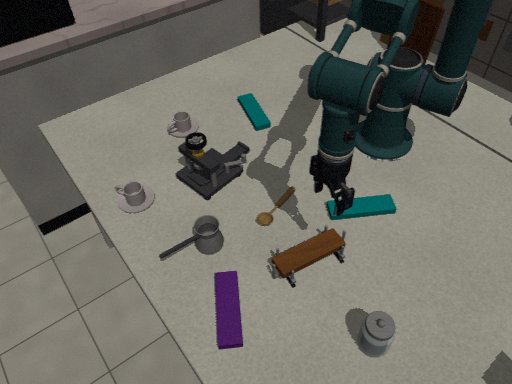

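View pics/cmp.png

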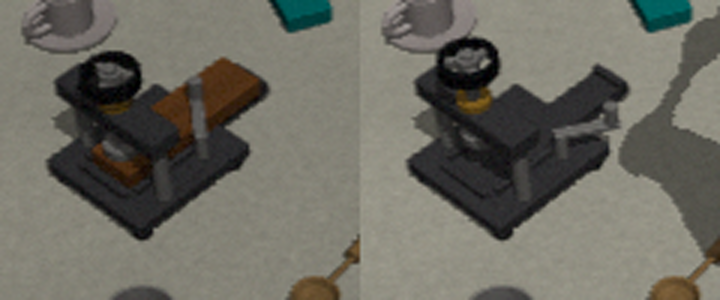

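The board lies flat in the stand (top at 54.0 mm, tilt about 0.0015 rad, centre within about 1 mm). The wheel is up, the tab aside, and nothing else has moved. I'm handing in.

```bash
python3 -c "
from workcell import bot
print(bot.finish_job())"
```

```text
the job is handed in; nothing more can be done
None
```

The board is in the drying stand and the job is handed in, at about 28 s of the 72 s allowed. `finish_job` gives no verdict, so what follows is from my own checks.

**What I did:**
- I wound the handwheel about 180° anticlockwise to its stop.
- I gripped the tab's pin and turned the tab about 84° aside.
- I lifted the board by its front end, drew it out over the lip, laid it flat on the counter and let go.
- I took it again round its middle and lowered it onto both cross bars of the stand.

**Last checks:**
- **Board:** its top is at 54.0 mm, which fits resting on both bars. Its centre is about 1 mm from the stand's middle, its length is within 0.5° of the stand's, and its tilt is negligible.
- **Wheel:** the rim rose about 19 mm, a little less than the 20.8 mm of full travel. It ended at 187 mm, the height given for fully up, and the turning moment climbed sharply at the end, so I took it as being at the stop.
- **Tab:** still aside in the last picture.
- **Bystanders:** the cezve, jar, near cup and spoon look unmoved.
- **Gripper:** open and clear of everything, with no force on the wrist.

**Checks that disagreed:**
- My first reading of the tab pin was about 7 mm off, and a second look corrected it.
- The scene camera and the wrist camera differed by up to 5 mm, so I used the wrist camera for grasping and placing.
- The board fell about 5 mm when I let go of it on the counter, because the fingertips reached the counter first. I judged that well under the drop limit, and it lay flat.

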